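# Run a batch of ear-mould flasks through the flask press

### The arm

A 6-joint arm with a two-finger parallel gripper is mounted at the origin on the work surface. World frame = base frame: x ahead of the robot, y to its left, z up, the work surface at z = 0. Lengths are in mm, angles in degrees, forces in N, time in s.
With the tool pointing down it reaches from about 325 to 775 mm from the base axis. Payload 5.5 kg.
Tool frame: the origin (TCP) lies midway between the tips of the shut fingers; the grasp point (between the pads) lies 19 mm behind it; z points along the fingers, y is the line along which they close (so a half turn about z gives the same grasp; the last joint's range is limited). The gripper opens to 88 mm and grips with 3 to 60 N. Pads are 20 mm wide; open, the fingers measure 115 mm over their backs; the gripper's body (75 mm by 178 mm) begins 61 mm behind the grasp point.
Start: joints at [-78.707, 5.22, 70.514, -0, 104.267, -3.249], TCP at [150.649, -580.794, 222.631] pointing down, gripper open.
Joint ranges: [-164.24, 164.24], [-49.07, 125.15], [9.68, 141.18], [-86.29, 266.29], [3.28, 154.24], [-151.56, 151.56]. Speed limits (degrees/s): [147.25, 147.25, 172.46, 180, 180, 180].

### API

Orientations are given as a 3x3 rotation matrix whose columns are the frame's x, y, z axes.
In Python, from workcell import bot gives the robot as it stands. The module is installed in compiled form; this text tells all that it offers.
- The arm moves only by the tool send_rows, never from a script. Its argument "motion" is text: rows parted by semicolons, each of 6 numbers parted by spaces: the shift along the tool's x, y, z in mm, then the turn, a rotation vector about the tool's x, y, z in rad. In form: dx dy dz wx wy wz; .... A call has 1 to 5 rows; each row shifts and turns the commanded pose from where the row before left it, along the tool's axes as they then stand; what a row does not reach is not made up. A row lasts 1/8 s, in which the tool goes at most 62.5 mm and 10.7 degrees, less where a joint would pass 70% of its speed; a pose out of reach is approached as far as the arm can. A call is refused whole if a number of a shift passes 62.5 or a number of a turn 0.188, either way. A call with a gripper value outside its range is refused whole. "jaw" is the finger opening in mm, from 0 to 87.8, set as the call begins (left out, the last holds). The fingers move at their own pace and stop on an object; "squeeze" is the grip in N (left out, the last holds). Time passes only in rows, so rows that do not move let the fingers close. It gives the time, the measured TCP pose, the force, the opening and the grip force at its end, in the units of the state.
- bot.observe(): the state, without advancing time (a new reading comes with each control period).
- bot.get_image(name): name is "scene" or "top" or "wrist"; returns the picture (480x640x3 uint8, blue, green, red); there is no depth.
- bot.calibration(name): a dict with "intrinsics" (3x3 intrinsics, pixels), "R" (3x3) and "t" (3): a world point X has camera coordinates R X + t; the wrist camera has in their place "mount" (4x4, takes a point from camera to tool coordinates, whose origin is the TCP and whose axes are the flange's). Camera axes: x right, y down, z forward; pixel columns grow to the right and rows downward; lengths in mm; the calibration is good to about 2 mm. A picture is of the moment at which its call begins: read the wrist's pose just before it. calibration takes no time and is no camera call.
- bot.job_done(): hands the job in; it is judged then, once.
The state is a dict: "t": time; "q": joint angles; "dq": joint speeds; "joint_torque": joint torques, N m; "tcp_pos": TCP position; "orientation": TCP orientation; "ft_force": force on the tool from outside, world axes, zero at the start; "torque": the same for the moment, N m; "finger_gap": finger opening in mm; "gripper_force": force on a finger pad.
Only numpy, scipy, OpenCV 4.12 (cv2) and the standard library are available. Lean on these libraries where they do the work, as an engineer would, in place of code of your own. Each camera call takes 0.05 s, during which the arm holds its last target. There are 200 camera calls.

### The job

Load every casting flask from the mat flat into the flask press's sliding cradle (draw the cradle fully out first), push the loaded cradle fully home along its centre line (it jams if pushed off-centre), and only then swing the sprung press lever across to its stop and let it spring back. Afterwards draw the cradle fully out again with the flasks aboard and set all flasks down flat in the finished tray, leaving the cradle out. Do not knock over or push away the other things on the bench.

Things in the scene. Friction and masses are not known exactly. Their poses are not given: they have to be found in the camera images.
- flask0: A casting flask: flat aluminium block 40 (its x) x 72 (its y) x 26 mm high with a grip rib standing on its top, 30 (x) x 14 (y) x 26 mm, from 26 to 52 mm above its underside; 160 g. There are two or three of these identical flasks; an absent one reads None. Origin: centre of the underside, z up. They start flat on the mat; pinch the rib across y.
- flask1: A casting flask: flat aluminium block 40 (its x) x 72 (its y) x 26 mm high with a grip rib standing on its top, 30 (x) x 14 (y) x 26 mm, from 26 to 52 mm above its underside; 160 g. There are two or three of these identical flasks; an absent one reads None. Origin: centre of the underside, z up. They start flat on the mat; pinch the rib across y.
- flask2: A casting flask: flat aluminium block 40 (its x) x 72 (its y) x 26 mm high with a grip rib standing on its top, 30 (x) x 14 (y) x 26 mm, from 26 to 52 mm above its underside; 160 g. There are two or three of these identical flasks; an absent one reads None. Origin: centre of the underside, z up. They start flat on the mat; pinch the rib across y.
- flask3: A casting flask: flat aluminium block 40 (its x) x 72 (its y) x 26 mm high with a grip rib standing on its top, 30 (x) x 14 (y) x 26 mm, from 26 to 52 mm above its underside; 160 g. There are two or three of these identical flasks; an absent one reads None. Origin: centre of the underside, z up. They start flat on the mat; pinch the rib across y.
- press: Fixed flask press, white on a grey base. Origin on the bench (z 0) under the middle of the fully drawn-out cradle; x is the direction in which the cradle is pushed home (roughly away from the robot), z up. Two guide rails, 32 mm high, 148 mm over all. The hood, 184 mm wide, spans x +85 to +255 mm, roof 86 to 100 mm high, lever on it; behind it the machine body, 190 mm high.
- cradle: Sliding open aluminium carrier. Origin: centre of its inner floor, 20 mm above the bench; x = push direction. Inner floor 150 (x) x 90 (y) mm in walls 18 mm high (12 at the front): room for three flasks in single file along x, 46 mm apart, 40 mm sides along x. Pushed off its centre line (y 0) it skews up to 0.05 rad and catches in the toothed guides; let go, it straightens.
- plate_top (a point): Middle of the top edge of the cradle's upright push plate, on the centre line, 85 mm above the bench, at cradle x -100 mm. Plate 150 mm wide (y), 10 mm thick (x), lower edge 34 mm above the bench. Push its front face within 8 mm of the centre, or pinch it over its top edge: about 25 mm free on both sides above the flask blocks, also at home.
- carriage (a joint): How far the cradle is pushed in, m: 0 fully out (towards the robot), 0.145 fully home under the hood (a hard stop at each end). It slides with about 5 N on centre and stays where it is left. At the start somewhere from 0 to 0.09.
- lever (a joint): Angle of the press lever, rad: 0 at rest (leaning 35 degrees to the press's -y side), 1.2 at its stop (leaning 34 degrees to the +y side). It swings across the press in the press's y-z plane. A spring returns it; about 7 N at the grip hold it at the stop.
- lever_grip (a point): Middle of the lever's black grip (22 mm thick, about 55 mm long along the lever), 100 mm from the pivot; moves with the lever. At rest it is about 194 mm above the bench.
- lever_pivot (a point): The lever's pivot on the hood roof, fixed on the press, 112 mm above the bench; the axis is the press's x.
- mat: Black rubber mat 220 x 220 x 3 mm fixed on the bench, left or right of the press; the flasks start on it. Origin: centre of its underside.
- tray: The finished tray: open cream-white plastic tray 240 (x) x 210 (y) mm outside, fixed, on the other side of the press; walls 4 mm thick and 26 mm high, floor 4 mm thick. Origin: centre of its underside. The small jar stands in it.
- jar: Small clear jar, 36 mm across and 36 mm high, standing in the tray; stays there upright. Origin: centre of its underside.
- tub: White tub 60 mm across, 50 mm high; leave alone. Origin: underside.
- bottle: Brown bottle 68 mm across, 150 mm high; leave alone. Origin: underside.
- notes: Yellow pad of notes 76 x 76 x 20 mm; leave alone. Origin: underside.
- mouse: Black computer mouse 105 x 60 x 30 mm; leave alone. Origin: underside.
- mug: White mug 80 mm across, 90 mm high; leave alone. Origin: underside.
- spatula: Spatula lying on the bench; leave alone. Origin: underside.

How it is judged:
By the outcome, as a careful person would: the job done as asked, in the order asked, and still so for the second after the job is handed in, with the robot touching nothing.
Of flask0, flask1, flask2, flask3 only 2 to 3 are there at a start; the rules pass over those that are not, and their reading is None.
At some moment in a run one of flask0, flask1, flask2, flask3 may be knocked a few centimetres aside while the robot is not near it.
It also fails if it takes over 210 s, if anything falls off the work surface, if the arm or the gripper's body presses on something with over 40 N, if the wrist force passes 120 N, or if a joint passes its speed limit or range.

## Working session

There is one attempt and no reset: what is moved stays moved. The work goes in short steps, Python scripts to look and compute and a tool call to move; the robot and the scene stay as the last step left them, time stands still between calls to the robot, and variables do not carry over. Pictures are saved under pics/ and viewed, at most 14 in all, crops included, and the job is handed in when it is done.

Besides the shell and the picture viewer there is one more tool, called after "Call:" by a JSON object that holds its "api" and its "payload". send_rows: Moves the arm, as the interface text tells. Its arguments: {"type":"object","properties":{"motion":{"type":"string"},"jaw":{"type":"number"},"squeeze":{"type":"number"}},"required":["motion"]}

```bash
mkdir -p pics; python3 - <<'E'
from workcell import bot
import cv2,numpy as np
np.set_printoptions(precision=4,suppress=True)
for n in("scene","top"):
    cv2.imwrite(f"pics/{n}0.png",bot.get_image(n)); c=bot.calibration(n); print(n,c)
print(bot.calibration("wrist")); s=bot.observe(); print(s)
E
```

```text
scene {'intrinsics': array([[539.0012,   0.    , 327.7213],
       [  0.    , 539.0012, 238.108 ],
       [  0.    ,   0.    ,   1.    ]]), 'R': array([[-0.4537,  0.8909,  0.0189],
       [ 0.525 ,  0.2844, -0.8022],
       [-0.7201, -0.354 , -0.5968]]), 't': array([ 271.9892, -209.5691, 1770.3986])}
top {'intrinsics': array([[490.3325,   0.    , 318.7075],
       [  0.    , 490.3325, 236.96  ],
       [  0.    ,   0.    ,   1.    ]]), 'R': array([[-0.0282, -0.9996, -0.007 ],
       [-0.9877,  0.029 , -0.1539],
       [ 0.154 ,  0.0026, -0.9881]]), 't': array([  30.336 ,  599.8034, 1435.7406])}
{'intrinsics': array([[420.544 ,   0.    , 319.1029],
       [  0.    , 420.544 , 242.5064],
       [  0.    ,   0.    ,   1.    ]]), 'mount': array([[  -0.0001,   -0.9517,   -0.3072,   84.8834],
       [   1.    ,   -0.0001,   -0.    ,    0.2923],
       [  -0.    ,   -0.3072,    0.9517, -160.792 ],
       [   0.    ,    0.    ,    0.    ,    1.    ]])}
{'t': 0.1, 'q': array([-78.7073,   5.2602,  70.5742,  -0.0004, 104.2668,  -3.2492]), 'dq': array([-0.0077, -0.1118, -0.12  , -0.0057,  0.0573, -0.1189]), 'joint_torque': array([  0.003 , -44.786 , -40.7568,   0.0701,   0.0285,  -0.0001]), 'tcp_pos': array([ 150.5917, -580.5239,  221.6127]), 'orientation': array([[ 0.968 ,  0.2511, -0.0004],
       [ 0.2511, -0.968 ,  0.0017],
       [ 0.0001, -0.0018, -1.    ]]), 'ft_force': array([0.2078, 0.4691, 0.8814]), 'torque': array([ 0.0353, -0.0032, -0.0377]), 'gripper_force': 0.0, 'finger_gap': 87.46032124931129}
```

View pics/scene0.png

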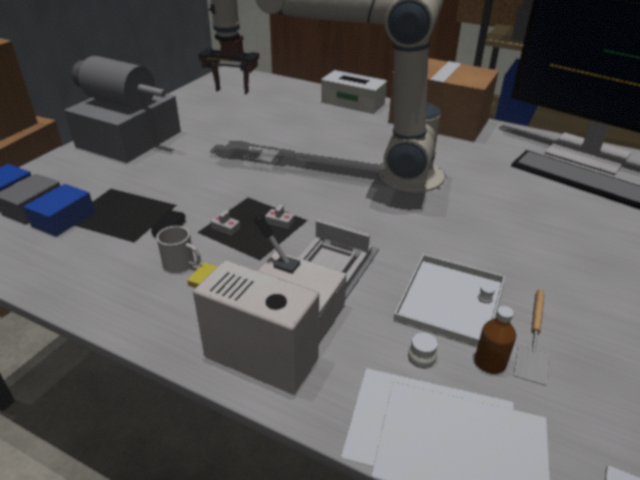

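View pics/top0.png

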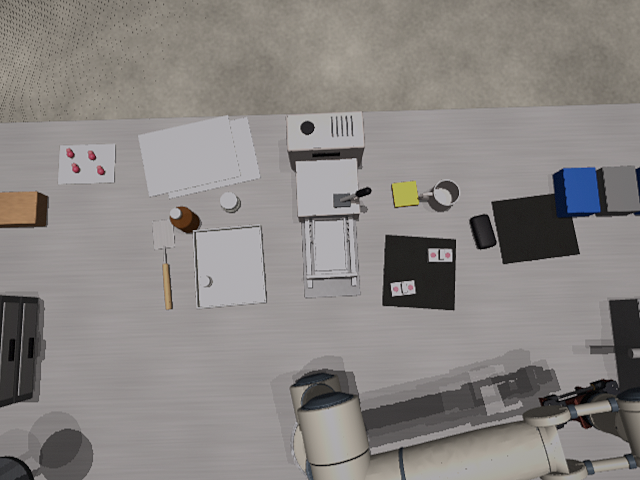

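The scene view shows two flasks on the mat (about 225,222 and 280,215) and the cradle partly in. In the top view the flasks are at (440,255) and (403,288), the push plate is near (331,280), and the lever grip is at (364,191). The tray spans (195–265, 227–307), with the jar at (205,282).

```bash
cat > h.py <<'E'
from workcell import bot
import cv2,numpy as np
np.set_printoptions(precision=2,suppress=True)
def ray(n,uv,s=None):
    c=bot.calibration(n); d=np.linalg.inv(c["intrinsics"])@[uv[0],uv[1],1]
    if n=="wrist":
        R=s["orientation"]; M=c["mount"]; return s["tcp_pos"]+R@M[:3,3], R@M[:3,:3]@d
    R=c["R"]; return -R.T@c["t"], R.T@d
def pt(n,uv,z,s=None):
    o,d=ray(n,uv,s); return o+d*(z-o[2])/d[2]
def proj(n,X,s=None):
    c=bot.calibration(n)
    if n=="wrist":
        M=c["mount"]; p=M[:3,:3].T@(s["orientation"].T@(np.array(X)-s["tcp_pos"])-M[:3,3])
    else: p=c["R"]@np.array(X)+c["t"]
    p=c["intrinsics"]@p; return p[:2]/p[2]
E
python3 - <<'E'
from h import *
im=cv2.imread("pics/top0.png")
a=cv2.resize(im[150:315,280:460],None,fx=4,fy=3.6,interpolation=cv2.INTER_CUBIC)
a=cv2.resize(im[155:305,285:465],None,fx=4,fy=4,interpolation=cv2.INTER_CUBIC)
cv2.imwrite("pics/c1.png",np.clip(a*1.3,0,255).astype(np.uint8))
E
```

```text
(no output)
```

View pics/c1.png

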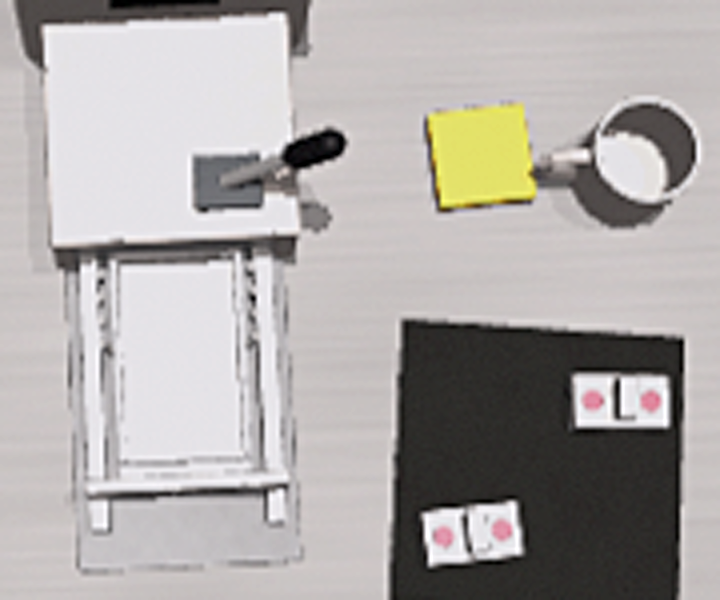

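The crop shows the hood front edge at (52,248)–(298,236), the plate top at (87,488)–(288,482), and flask tops centred near (621,401) and (472,534).

```bash
python3 - <<'E'
from h import *
P=lambda u,v,z:pt("top",(285+u/4-.4,155+v/4-.4),z)
fl,fr,bl,br=P(52,248,100),P(298,236,100),P(43,25,100),P(290,13,100)
print("hood",fl,fr,bl,br)
v=fl-fr; yaw=np.arctan2(v[1],v[0])-np.pi/2; v2=bl-fl;v3=br-fr
print("yaw",np.degrees(yaw),[np.degrees(np.arctan2(w[1],w[0])) for w in(v2,v3)],np.linalg.norm(v),np.linalg.norm(v2))
x=np.array([np.cos(yaw),np.sin(yaw),0]); m=(fl+fr)/2; o=m-85*x; print("press origin",o)
a,b=P(87,488,85),P(288,482,85); print("plate",a,b,(a+b)/2,np.linalg.norm(a-b)); print("plate in press",((a+b)/2-o)@x)
im=cv2.imread("pics/top0.png")
hsv=cv2.cvtColor(im,cv2.COLOR_BGR2HSV)
red=((hsv[...,0]>160)|(hsv[...,0]<8))&(hsv[...,1]>60); red[:220]=0;red[310:]=0;red[:,:380]=0;red[:,460:]=0
n,l,st,c=cv2.connectedComponentsWithStats(red.astype(np.uint8))
for i in range(1,n): print(st[i][4],c[i],pt("top",c[i],29))
print("tray",[pt("top",p,26) for p in((195,228),(263,226),(267,305),(199,308))],"jar",pt("top",(206,281),36))
print("mat",[pt("top",p,3) for p in((386,236),(456,239),(455,310),(383,305))])
E
```

```text
hood [654.31  73.09 100.  ] [ 657.93 -107.45  100.  ] [824.04  76.14 100.  ] [ 827.71 -108.42  100.  ]
yaw 1.147263108875803 [np.float64(1.030265386326922), np.float64(-0.32962131915828885)] 180.5715318515305 169.7558786169363
press origin [571.13 -18.88 100.  ]
plate [478.89  52.17  85.  ] [479.04 -93.97  85.  ] [478.97 -20.9   85.  ] 146.14203032465272
plate in press -92.19052789631101
17 [432.88 254.59] [ 538.83 -331.99   29.  ]
19 [447.16 254.84] [ 536.79 -375.2    29.  ]
20 [409.95 287.1 ] [ 442.57 -256.87   29.  ]
15 [395.53 288.87] [ 438.52 -213.3    29.  ]
tray [array([642.72, 393.15,  26.  ]), array([642.79, 183.58,  26.  ]), array([401.5 , 174.15,  26.  ]), array([398.37, 378.52,  26.  ])] jar [478.01 355.71  36.  ]
mat [array([ 604.1 , -196.16,    3.  ]), array([ 588.31, -412.73,    3.  ]), array([ 370.71, -394.17,    3.  ]), array([ 391.93, -176.55,    3.  ])]
```

Call:
{"api": "send_rows", "payload": {"motion": "0 0 0 0 0 0.115; 0 0 0 0 0 0.115; 40 -40 -10 0 0 0; 40 -40 -10 0 0 0; 40 -40 -10 0 0 0", "jaw": 87.8}}

```text
t: 0.72
tcp_pos: [268.5, -456.6, 252.3]
orientation: [[1.0, 0.023, -0.0], [0.023, -1.0, 0.001], [-0.0, -0.001, -1.0]]
ft_force: [0.1, -0.8, -0.4]
finger_gap: 87.9
gripper_force: 0.0
```

Call:
{"api": "send_rows", "payload": {"motion": "40 -40 -10 0 0 0; 40 -40 -10 0 0 0; 40 -40 -10 0 0 0; 40 -40 -10 0 0 0; 0 0 0 0 0 0"}}

```text
t: 1.35
tcp_pos: [426.0, -291.6, 293.1]
orientation: [[1.0, 0.03, 0.001], [0.03, -1.0, 0.0], [0.001, -0.0, -1.0]]
ft_force: [-0.4, -0.7, 0.1]
finger_gap: 88.2
gripper_force: 0.0
```

```bash
cat >> h.py <<'E'
def look(name):
    for _ in range(1): s=bot.observe()
    im=bot.get_image("wrist"); cv2.imwrite(f"pics/{name}.png",im); np.save(f"pics/{name}.npy",s,allow_pickle=True); return s,im
def st():
    s=bot.observe(); R=s["orientation"]; print("t",s["t"],"tcp",s["tcp_pos"],"yaw",np.degrees(np.arctan2(R[1,0],R[0,0])),"z",R[:,2],"F",s["ft_force"],"gap",s["finger_gap"],"q",s["q"]); return s
def to(X,yaw,s=None):
    "shift in tool axes to X after turning to yaw (deg); turn about tool z"
    s=s or bot.observe(); R=s["orientation"]; y=np.arctan2(R[1,0],R[0,0]); t=np.radians(yaw)
    d=np.array(X)-s["tcp_pos"]; c,q=np.cos(t),np.sin(t)
    print("wz",round(y-t,4),"shift",np.array([c*d[0]+q*d[1],q*d[0]-c*d[1],-d[2]]))
E
python3 - <<'E'
from h import *
st(); look("w1")
E
```

```text
t 1.35 tcp [ 426.03 -291.55  293.08] yaw 1.701593579463349 z [ 0.  0. -1.] F [-0.37 -0.69  0.1 ] gap 88.15239639712314 q [-38.19  -6.2   74.67   0.05 111.49  50.12]
```

View pics/w1.png

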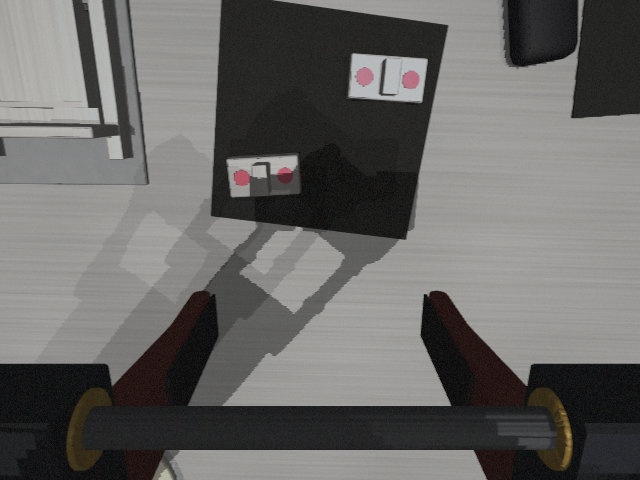

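Wrist view: flask B's dots are at (241,178) and (286,176), flask A's at (364,76) and (411,80). The press edge is at the left. Next I look at the press.

Call:
{"api": "send_rows", "payload": {"motion": "0 -55 0 0 0 0.01; 0 -55 0 0 0 0.01; 0 -55 0 0 0 0; 0 -55 0 0 0 0; 0 -51 0 0 0 0"}}

```text
t: 2.02
tcp_pos: [420.6, -23.1, 292.0]
orientation: [[1.0, 0.001, -0.001], [0.001, -1.0, -0.0], [-0.001, 0.0, -1.0]]
ft_force: [0.6, 0.2, -0.4]
finger_gap: 88.0
gripper_force: 0.0
```

Call:
{"api": "send_rows", "payload": {"motion": "-10 0 0 0 0 0; 0 0 0 0 0 0; 0 0 0 0 0 0"}}

```text
t: 2.4
tcp_pos: [411.2, -24.9, 292.4]
orientation: [[1.0, 0.001, -0.0], [0.001, -1.0, -0.0], [-0.0, 0.0, -1.0]]
ft_force: [-0.2, -0.2, 0.3]
finger_gap: 88.1
gripper_force: 0.0
```

```bash
cat >> h.py <<'E'
def dots(n,im,s=None,z=29,roi=None,amin=10):
    h=cv2.cvtColor(im,cv2.COLOR_BGR2HSV); m=((h[...,0]>160)|(h[...,0]<8))&(h[...,1]>70)&(h[...,2]>90)
    if n=="wrist": m[230:]=0
    k,l,stt,c=cv2.connectedComponentsWithStats(m.astype(np.uint8)); out=[]
    for i in range(1,k):
        if stt[i][4]>=amin: out.append((stt[i][4],c[i],pt(n,c[i],z,s)))
    return out
E
python3 - <<'E'
from h import *
s=np.load("pics/w1.npy",allow_pickle=True).item(); 
for d in dots("wrist",cv2.imread("pics/w1.png"),s,amin=60): print(*d)
st(); look("w2")
E
```

```text
218 [364.11  76.08] [ 539.96 -330.86   29.  ]
228 [410.41  79.4 ] [ 538.33 -374.72   29.  ]
72 [283.99 171.07] [ 448.61 -255.81   29.  ]
203 [241.41 177.57] [ 440.78 -212.81   29.  ]
t 2.4 tcp [411.22 -24.91 292.4 ] yaw 0.04834914547470273 z [-0. -0. -1.] F [-0.21 -0.16  0.32] gap 88.11746528270423 q [ -8.18 -21.89  87.88  -0.03 114.03  81.76]
```

View pics/w2.png

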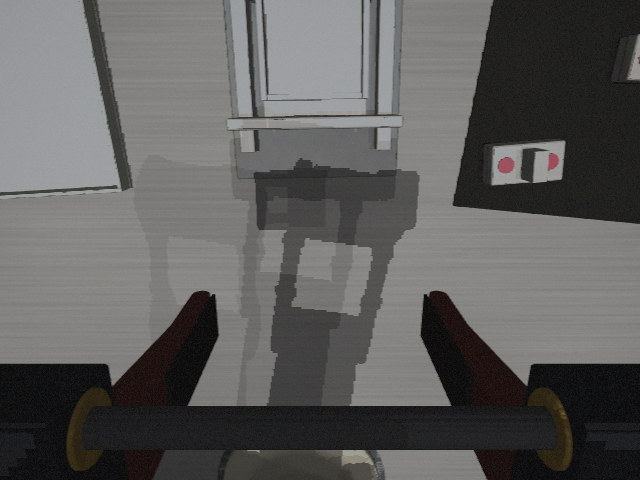

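The plate top runs from (228,123) to (402,121), and the rails sit at columns 232 and 395.

```bash
python3 - <<'E'
from h import *
s=np.load("pics/w2.npy",allow_pickle=True).item(); im=cv2.imread("pics/w2.png")
g=cv2.cvtColor(im,cv2.COLOR_BGR2GRAY)
print("col260",g[108:140,260]);print("col315",g[108:140,315]); print("col370",g[108:140,370])
print("row122 left",g[122,220:236],"right",g[122,394:410])
for uv in((228,118),(228,124),(402,116),(402,122)): print(uv,pt("wrist",uv,85,s))
for v in(10,50,90): print(v,g[v,218:275],g[v,360:408])
E
```

```text
col260 [106 104 109 106 105 104 105 104  88  53 103 129 153 147 145 143 144 144
 145 145  70  96 108 105 107 107 108 105 109 107 108 106]
col315 [160 161 160 159 159 157 157  56  48 119 132 161 157 160 161 145 143 142
 143 124  92 104 108 102 105 103 105 103 104 104 104 104]
col370 [107 110  91  90  92  89  81  50 126 153 162 161 161 160 163 159 159 160
 141  96  90  92  92  91  91  92  95  91  90  93  92  92]
row122 left [131 130 129 129 130 123 119 144 159 160 162 156 157 162 159 159] right [160 159 161 159 159 160 158 150 126 125 136 135 136 137 139 138]
(228, 118) [487.1   51.24  85.  ]
(228, 124) [482.25  51.56  85.  ]
(402, 116) [488.82 -94.77  85.  ]
(402, 122) [483.98 -95.06  85.  ]
10 [131 132 128 130 130 118  99 111 114 115 117 106 119 151 156 154 156 156
 155 156 158 156 156 157 156 156 155 125  46  47  45  49  59  89 111 107
 106 120 145 158 157 158 157 132  66  76 126 157 157 155 157 155 155 157
 157 155 157] [149 114  45  91 140 156 155 155 150 135 107 105 105 106 105  98  75  48
  47  85 132 157 156 157 155 156 158 155 154 156 158 159 157 154 143 115
 115 112 117 114 1
[... 195 characters left out ...]
14 136 156 158 158 157 140  86  52  81 129 157 158 158 157
 157 158 159] [146 106  58 120 160 160 159 158 143 121 114 110 107 105 101  76  46  45
  66 123 159 159 158 158 159 157 157 160 158 158 158 159 159 139 104 116
 116 117 116 100  75 108 130 132 130 130 131 132]
90 [129 131 129 129 130 130 131 132 128 129 130 118 100 111 118 119 118 111
 127 160 159 158 158 158 160 159 160 160 158 159 160 160 132  56  49  48
  61  94 119 121 116 111 129 154 159 162 161 141  86  50 116 156 158 160
 160 158 160] [139  78  96 143 160 159 160 150 128 115 113 106 109 106  96  64  50  62
 119 158 159 157 159 161 160 159 158 159 160 157 160 155 136 116 118 117
 115 116 107 110 130 131 131 132 132 132 130 130]
```

```bash
python3 - <<'E'
from h import *
s=np.load("pics/w2.npy",allow_pickle=True).item()
a=(pt("wrist",(230.5,10),32,s)+pt("wrist",(394.6,10),32,s))/2; b=(pt("wrist",(236.7,90),32,s)+pt("wrist",(391.8,90),32,s))/2
print(a,b,"rail yaw",np.degrees(np.arctan2(*(a-b)[[1,0]])), np.linalg.norm(pt("wrist",(236.7,90),32,s)-pt("wrist",(391.8,90),32,s)))
for uv in((226.5,118.3),(315,116.5),(402,115)): print("back edge",pt("wrist",uv,85,s))
for uv in((260,128),(315,127.5),(370,126.5)): print("low front",pt("wrist",uv,34,s))
# lever via top + scene
im=cv2.imread("pics/top0.png")
def tri(u,v):
    (o1,d1),(o2,d2)=ray("top",u),ray("scene",v); A=np.c_[d1,-d2]; k=np.linalg.lstsq(A,o2-o1,rcond=None)[0]; p,q=o1+k[0]*d1,o2+k[1]*d2; return (p+q)/2,np.linalg.norm(p-q)
print(tri((363.5,191.5),(269,240)))
print("grip@194",pt("top",(363.5,191.8),194),"pivot@112",pt("top",(342,200.5),112))
E
```

```text
[578.35 -19.37  32.  ] [511.15 -20.7   32.  ] rail yaw 1.1332312591192264 146.11604668550015
back edge [486.86  52.52  85.  ]
back edge [488.36 -21.81  85.  ]
back edge [489.62 -94.72  85.  ]
low front [476.63  31.61  34.  ]
low front [477.13 -21.34  34.  ]
low front [478.1  -74.24  34.  ]
(array([ 704.69, -108.55,  158.46]), np.float64(20.185823755083007))
grip@194 [ 699.75 -114.29  194.  ] pivot@112 [695.96 -58.15 112.  ]
```

Call:
{"api": "send_rows", "payload": {"motion": "36 -2 0 0 0 0; 36 -2 0 0 0 0; 0 0 18 0 0 -0.177; 0 0 18 0 0 -0.177; 0 0 18 0 0 -0.177", "jaw": 60}}

```text
t: 3.08
tcp_pos: [483.5, -20.3, 237.5]
orientation: [[0.858, 0.513, -0.001], [0.513, -0.858, -0.0], [-0.001, -0.0, -1.0]]
ft_force: [-0.2, 0.2, 0.1]
finger_gap: 60.3
gripper_force: 0.0
```

Call:
{"api": "send_rows", "payload": {"motion": "0 0 18 0 0 -0.177; 0 0 18 0 0 -0.177; 0 0 18 0 0 -0.177; 0 0 18 0 0 -0.177; 0 0 18 0 0 -0.177"}}

```text
t: 3.7
tcp_pos: [483.3, -20.3, 147.6]
orientation: [[0.147, 0.989, -0.001], [0.989, -0.147, -0.0], [-0.0, -0.001, -1.0]]
ft_force: [-0.0, 0.1, -0.5]
finger_gap: 60.1
gripper_force: 0.0
```

Call:
{"api": "send_rows", "payload": {"motion": "0 0 12 0 0 -0.177; 0 0 0 0 0 0; 0 0 0 0 0 0"}}

```text
t: 4.08
tcp_pos: [483.5, -19.7, 137.1]
orientation: [[-0.021, 1.0, 0.0], [1.0, 0.021, -0.0], [-0.0, 0.0, -1.0]]
ft_force: [-0.1, 0.3, -0.2]
finger_gap: 60.2
gripper_force: 0.0
```

```bash
python3 - <<'E'
from h import *
s=st(); to((483,-21.2,62),91.1,s)
E
```

```text
t 4.075 tcp [483.49 -19.69 137.11] yaw 91.2279847898312 z [ 0. -0. -1.] F [-0.07  0.32 -0.23] gap 60.1765595314348 q [ -6.36 -12.92  96.51  -0.01  96.39  -7.59]
wz 0.0022 shift [-1.5  -0.51 75.11]
```

Call:
{"api": "send_rows", "payload": {"motion": "-1.5 0 25 0 0 0; 0 0 25 0 0 0; 0 0 25 0 0 0; 0 0 0 0 0 0; 0 0 0 0 0 0"}}

```text
t: 4.7
tcp_pos: [484.0, -20.7, 63.2]
orientation: [[-0.025, 1.0, 0.002], [1.0, 0.025, -0.0], [-0.0, 0.002, -1.0]]
ft_force: [-1.1, 0.1, 0.7]
finger_gap: 60.1
gripper_force: 0.0
```

Call:
{"api": "send_rows", "payload": {"motion": "0 0 0 0 0 0; 0 0 0 0 0 0; 0 0 0 0 0 0; 0 0 0 0 0 0; 0 0 0 0 0 0", "jaw": 0, "squeeze": 25}}

```text
t: 5.32
tcp_pos: [483.2, -20.5, 61.6]
orientation: [[-0.026, 1.0, -0.0], [1.0, 0.026, 0.0], [0.0, -0.0, -1.0]]
ft_force: [0.3, 1.0, -0.4]
finger_gap: 13.4
gripper_force: 0.0
```

Call:
{"api": "send_rows", "payload": {"motion": "0 -2 0 0 0 0; 0 -2 0 0 0 0; 0 -2 0 0 0 0; 0 -2 0 0 0 0; 0 0 0 0 0 0"}}

```text
t: 5.95
tcp_pos: [475.6, -20.6, 61.6]
orientation: [[-0.026, 1.0, 0.001], [1.0, 0.026, 0.0], [0.0, 0.001, -1.0]]
ft_force: [5.1, 0.7, -3.5]
finger_gap: 9.7
gripper_force: 25.0
```

Gripped at a 9.7 mm gap with 5 N of sliding force. I keep pulling.

Call:
{"api": "send_rows", "payload": {"motion": "0 -1.5 0 0 0 0; 0 -1.5 0 0 0 0; 0 -1.5 0 0 0 0; 0 0 0 0 0 0; 0 0 0 0 0 0"}}

```text
t: 6.58
tcp_pos: [474.6, -20.7, 61.6]
orientation: [[-0.026, 1.0, 0.01], [1.0, 0.026, 0.0], [0.0, 0.01, -1.0]]
ft_force: [22.5, 0.1, -12.6]
finger_gap: 9.9
gripper_force: 25.0
```

Call:
{"api": "send_rows", "payload": {"motion": "0 -1 0 0 0 0; 0 -1 0 0 0 0; 0 -1 0 0 0 0; 0 0 0 0 0 0; 0 0 0 0 0 0"}}

```text
t: 7.2
tcp_pos: [474.6, -20.7, 61.6]
orientation: [[-0.026, 1.0, 0.017], [1.0, 0.026, 0.0], [-0.0, 0.017, -1.0]]
ft_force: [35.4, 1.5, -21.4]
finger_gap: 9.9
gripper_force: 25.0
```

Call:
{"api": "send_rows", "payload": {"motion": "0 3 0 0 0 0; 0 2 0 0 0 0; 0 0 0 0 0 0; 0 0 0 0 0 0; 0 0 0 0 0 0"}}

```text
t: 7.82
tcp_pos: [474.7, -20.6, 61.6]
orientation: [[-0.026, 1.0, 0.005], [1.0, 0.026, 0.0], [0.0, 0.005, -1.0]]
ft_force: [13.0, -0.2, -7.2]
finger_gap: 9.8
gripper_force: 25.0
```

Call:
{"api": "send_rows", "payload": {"motion": "0 0 0 0 0 0; 0 0 0 0 0 0; 0 0 -40 0 0 0; 0 0 -50 0 0 0; 0 0 -50 0 0 0", "jaw": 60}}

```text
t: 8.45
tcp_pos: [472.0, -20.8, 203.0]
orientation: [[-0.026, 1.0, -0.001], [1.0, 0.026, -0.0], [0.0, -0.001, -1.0]]
ft_force: [0.2, -0.4, 0.1]
finger_gap: 56.8
gripper_force: 0.0
```

Call:
{"api": "send_rows", "payload": {"motion": "-53 -10 -40 0 0 0; -53 -10 0 0 0 0; -53 -10 0 0 0 0; -53 -10 0 0 0 0; 0 0 0 0 0 0.167"}}

```text
t: 9.07
tcp_pos: [437.3, -233.1, 238.2]
orientation: [[0.149, 0.989, -0.002], [0.989, -0.149, 0.0], [-0.0, -0.002, -1.0]]
ft_force: [0.5, 0.5, -0.0]
finger_gap: 60.0
gripper_force: 0.0
```

Call:
{"api": "send_rows", "payload": {"motion": "0 0 0 0 0 0.167; 0 0 0 0 0 0.167; 0 0 0 0 0 0.167; 0 0 0 0 0 0.167; 0 0 0 0 0 0.167"}}

```text
t: 9.7
tcp_pos: [438.4, -229.9, 238.9]
orientation: [[0.831, 0.556, -0.001], [0.556, -0.831, 0.0], [-0.001, -0.001, -1.0]]
ft_force: [0.2, -0.1, 0.7]
finger_gap: 60.3
gripper_force: 0.0
```

Call:
{"api": "send_rows", "payload": {"motion": "0 0 0 0 0 0.167; 0 0 0 0 0 0.167; 0 0 0 0 0 0.167; 0 0 0 0 0 0; 0 0 0 0 0 0"}}

```text
t: 10.32
tcp_pos: [438.7, -230.0, 238.9]
orientation: [[0.995, 0.097, -0.0], [0.097, -0.995, 0.0], [-0.0, -0.0, -1.0]]
ft_force: [-0.2, 0.0, -0.1]
finger_gap: 59.6
gripper_force: 0.0
```

```bash
python3 - <<'E'
from h import *
s=st(); s,im=look("w3")
for d in dots("wrist",im,s,amin=40): print(*d)
E
```

```text
t 10.325 tcp [ 438.7  -229.99  238.88] yaw 5.555048997040106 z [-0.  0. -1.] F [-0.17  0.02 -0.13] gap 59.586705100533194 q [-31.6  -10.65  84.24  -0.   106.43  52.84]
298 [450.57  98.72] [ 540.15 -330.58   29.  ]
257 [502.81 106.13] [ 538.59 -375.3    29.  ]
223 [299.62 201.26] [ 441.15 -212.45   29.  ]
233 [348.81 202.  ] [ 444.75 -256.48   29.  ]
```

View pics/w3.png

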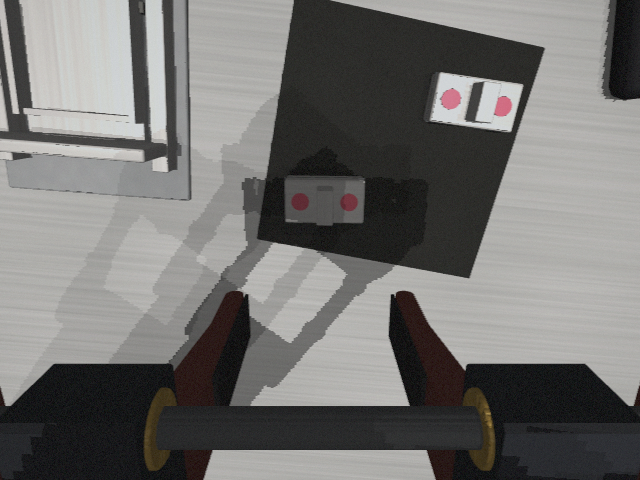

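The wrist view is clear: flask B is centred at (325,202) and flask A at (477,102), neither disturbed. I grasp B.

```bash
python3 - <<'E'
from h import *
to((442.5,-234.7,32.5),4.7)
E
```

```text
wz 0.0144 shift [  3.35   5.   206.38]
```

Call:
{"api": "send_rows", "payload": {"motion": "3.4 5 0 0 0 0.014; 0 0 50 0 0 0; 0 0 50 0 0 0; 0 0 50 0 0 0; 0 0 30 0 0 0", "jaw": 50}}

```text
t: 11.0
tcp_pos: [441.7, -234.2, 55.7]
orientation: [[0.997, 0.08, -0.003], [0.08, -0.997, 0.002], [-0.003, -0.002, -1.0]]
ft_force: [0.2, -0.3, 0.1]
finger_gap: 50.1
gripper_force: 0.0
```

Call:
{"api": "send_rows", "payload": {"motion": "0 0 16 0 0 0; 0 0 10 0 0 0; 0 0 0 0 0 0; 0 0 0 0 0 0; 0 0 0 0 0 0"}}

```text
t: 11.62
tcp_pos: [443.3, -235.1, 34.0]
orientation: [[0.997, 0.08, 0.002], [0.08, -0.997, -0.001], [0.002, 0.001, -1.0]]
ft_force: [0.3, 0.4, 1.0]
finger_gap: 49.8
gripper_force: 0.0
```

Call:
{"api": "send_rows", "payload": {"motion": "0 0 0 0 0 0; 0 0 0 0 0 0; 0 0 0 0 0 0; 0 0 0 0 0 0; 0 0 0 0 0 0", "jaw": 0, "squeeze": 30}}

```text
t: 12.25
tcp_pos: [442.7, -234.6, 32.8]
orientation: [[0.997, 0.08, -0.0], [0.08, -0.997, 0.0], [-0.0, -0.0, -1.0]]
ft_force: [-0.6, 0.1, 0.1]
finger_gap: 13.6
gripper_force: 30.0
```

Call:
{"api": "send_rows", "payload": {"motion": "0 0 -20 0 0 0; 0 0 -40 0 0 0; 0 0 -40 0 0 0; 0 0 -20 0 0 0; 0 0 0 0 0 0"}}

```text
t: 12.88
tcp_pos: [443.3, -235.1, 153.9]
orientation: [[0.997, 0.08, 0.002], [0.08, -0.997, -0.001], [0.002, 0.001, -1.0]]
ft_force: [-0.3, -0.3, -1.5]
finger_gap: 13.6
gripper_force: 30.0
```

```bash
cat >> h.py <<'E'
O=np.array([574.5,-19.3,0]); PY=1.15
def press(x,y,z):
    t=np.radians(PY); return O+[np.cos(t)*x-np.sin(t)*y,np.sin(t)*x+np.cos(t)*y,z]
E
python3 - <<'E'
from h import *
s=st(); to(press(22,0,140),PY,s)
E
```

```text
t 12.875 tcp [ 443.29 -235.07  153.85] yaw 4.571638078977087 z [ 0. -0. -1.] F [-0.27 -0.27 -1.55] gap 13.639016438824807 q [-31.82 -10.31  92.55  -0.    97.63  53.61]
wz 0.0597 shift [ 157.52 -213.09   13.85]
```

Call:
{"api": "send_rows", "payload": {"motion": "0 0 0 0 0 0.06; 31 -42 0 0 0 0; 31 -42 0 0 0 0; 32 -43 0 0 0 0; 32 -43 0 0 0 0"}}

```text
t: 13.5
tcp_pos: [565.2, -60.7, 149.9]
orientation: [[1.0, 0.02, -0.004], [0.02, -1.0, 0.0], [-0.004, -0.001, -1.0]]
ft_force: [0.7, -0.9, -1.7]
finger_gap: 14.2
gripper_force: 30.0
```

Call:
{"api": "send_rows", "payload": {"motion": "31 -43 0 0 0 0; 0 0 14 0 0 0; 0 0 0 0 0 0; 0 0 0 0 0 0; 0 0 0 0 0 0"}}

```text
t: 14.12
tcp_pos: [595.3, -19.8, 139.4]
orientation: [[1.0, 0.018, 0.001], [0.018, -1.0, -0.0], [0.001, 0.0, -1.0]]
ft_force: [0.1, -0.5, -1.8]
finger_gap: 14.1
gripper_force: 30.0
```

```bash
python3 - <<'E'
from h import *
s=st(); to(press(22,0,50.5),PY,s)
s,im=look("w4"); cv2.imwrite("pics/t4.png",bot.get_image("top"))
E
```

```text
t 14.125 tcp [595.29 -19.75 139.38] yaw 1.0414360797811335 z [ 0. -0. -1.] F [ 0.1  -0.53 -1.84] gap 14.102375241440596 q [-5.17  4.45 79.75 -0.01 95.76 83.79]
wz -0.0019 shift [ 1.23 -0.87 88.88]
```

View pics/w4.png

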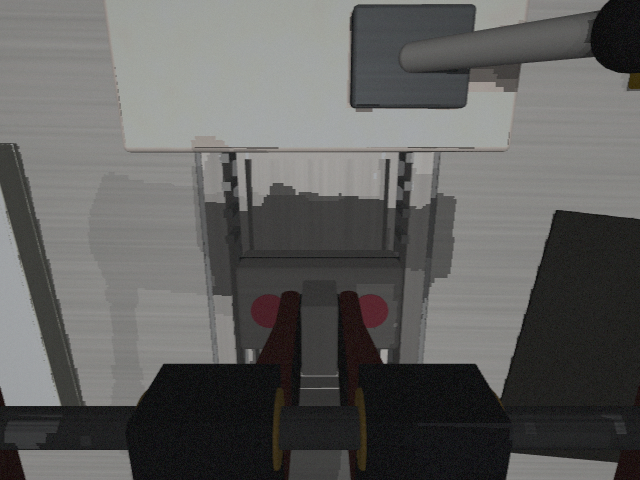

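The flask hangs level over the cradle, centred near column 320. The hood front edge is level from (125,150) to (510,150), and the lever shaft base is at (412,57).

```bash
python3 - <<'E'
from h import *
s=np.load("pics/w4.npy",allow_pickle=True).item()
a,b=pt("wrist",(125,150),100,s),pt("wrist",(510,150),100,s); print(a,b,(a+b)/2,np.linalg.norm(a-b), press(85,0,100))
print("pivot",pt("wrist",(412,57),112,s),"cradle inner",pt("wrist",(250,200),38,s),pt("wrist",(388,200),38,s))
E
```

```text
[659.41  71.78 100.  ] [ 662.65 -108.03  100.  ] [661.03 -18.12 100.  ] 179.84033436191996 [659.48 -17.59 100.  ]
pivot [700.44 -56.4  112.  ] cradle inner [623.24  24.28  38.  ] [624.81 -63.26  38.  ]
```

Call:
{"api": "send_rows", "payload": {"motion": "1.2 -0.5 35 0 0 0; 0 0 30 0 0 0; 0 0 15 0 0 0; 0 0 6 0 0 0; 0 0 0 0 0 0"}}

```text
t: 14.85
tcp_pos: [597.0, -18.2, 53.6]
orientation: [[1.0, 0.02, 0.001], [0.02, -1.0, -0.0], [0.001, 0.0, -1.0]]
ft_force: [-0.5, 0.2, -1.1]
finger_gap: 13.7
gripper_force: 30.0
```

Call:
{"api": "send_rows", "payload": {"motion": "0 0 1 0 0 0; 0 0 1 0 0 0; 0 0 0 0 0 0; 0 0 0 0 0 0"}}

```text
t: 15.35
tcp_pos: [596.7, -18.1, 51.0]
orientation: [[1.0, 0.02, 0.0], [0.02, -1.0, -0.0], [0.0, 0.0, -1.0]]
ft_force: [-0.0, 0.2, -2.0]
finger_gap: 13.9
gripper_force: 30.0
```

Call:
{"api": "send_rows", "payload": {"motion": "0 0.5 0.7 0 0 0; 0 0 0.5 0 0 0; 0 0 0 0 0 0; 0 0 0 0 0 0"}}

```text
t: 15.85
tcp_pos: [596.7, -18.6, 49.8]
orientation: [[1.0, 0.02, 0.0], [0.02, -1.0, -0.0], [0.0, 0.0, -1.0]]
ft_force: [0.1, 0.2, -0.1]
finger_gap: 14.2
gripper_force: 30.0
```

Call:
{"api": "send_rows", "payload": {"motion": "0 0 0 0 0 0; 0 0 0 0 0 0; 0 0 0 0 0 0; 0 0 -20 0 0 0; 0 0 -40 0 0 0", "jaw": 45}}

```text
t: 16.48
tcp_pos: [595.7, -18.5, 109.5]
orientation: [[1.0, 0.02, -0.003], [0.02, -1.0, 0.0], [-0.003, -0.0, -1.0]]
ft_force: [0.1, -0.0, 0.1]
finger_gap: 45.0
gripper_force: 0.0
```

Call:
{"api": "send_rows", "payload": {"motion": "0 0 -50 0 0 0; 0 0 -50 0 0 0; -15 50 -20 0 0 0; -15 50 0 0 0 0; -15 50 0 0 0 0"}}

```text
t: 17.1
tcp_pos: [554.4, -170.8, 232.2]
orientation: [[1.0, 0.02, 0.003], [0.02, -1.0, -0.001], [0.003, 0.001, -1.0]]
ft_force: [1.2, 0.2, 0.5]
finger_gap: 44.6
gripper_force: 0.0
```

Call:
{"api": "send_rows", "payload": {"motion": "-10 50 0 0 0 0.03; -10 50 0 0 0 0.03; -10 40 0 0 0 0; -10 40 0 0 0 0; 0 0 0 0 0 0"}}

```text
t: 17.73
tcp_pos: [510.8, -351.2, 230.8]
orientation: [[0.999, -0.044, 0.0], [-0.044, -0.999, -0.001], [0.001, 0.001, -1.0]]
ft_force: [0.5, 0.7, 0.2]
finger_gap: 45.1
gripper_force: 0.0
```

```bash
python3 - <<'E'
from h import *
s=st(); s,im=look("w5")
for d in dots("wrist",im,s,amin=40): print(*d)
to((539.6,-353,32.5),-2.0,s)
E
```

```text
t 17.725 tcp [ 510.78 -351.19  230.8 ] yaw -2.530214805211296 z [ 0. -0. -1.] F [0.51 0.66 0.18] gap 45.06071679402578 q [-37.64   8.39  66.27  -0.03 105.28  54.88]
271 [293.14 175.46] [ 540.48 -330.65   29.  ]
267 [344.13 175.16] [ 538.78 -374.55   29.  ]
wz -0.0093 shift [ 28.86   0.8  198.3 ]
```

Call:
{"api": "send_rows", "payload": {"motion": "28.9 0.4 0 0 0 -0.006; 0 0 50 0 0 0; 0 0 50 0 0 0; 0 0 50 0 0 0; 0 0 28 0 0 0"}}

```text
t: 18.4
tcp_pos: [540.6, -347.8, 49.1]
orientation: [[0.999, -0.032, -0.002], [-0.032, -0.999, 0.002], [-0.002, -0.002, -1.0]]
ft_force: [-0.4, -0.9, 0.0]
finger_gap: 44.7
gripper_force: 0.0
```

Call:
{"api": "send_rows", "payload": {"motion": "0 0 15 0 0 0; 0 0 5 0 0 0; 0 0 0 0 0 0; 0 0 0 0 0 0; 0 0 0 0 0 0"}}

```text
t: 19.02
tcp_pos: [541.3, -350.7, 32.9]
orientation: [[0.999, -0.034, 0.002], [-0.034, -0.999, -0.001], [0.002, 0.001, -1.0]]
ft_force: [-0.2, 1.0, -0.1]
finger_gap: 44.7
gripper_force: 0.0
```

Call:
{"api": "send_rows", "payload": {"motion": "0 0 0 0 0 0; 0 0 0 0 0 0; 0 0 0 0 0 0; 0 0 0 0 0 0; 0 0 0 0 0 0", "jaw": 0, "squeeze": 30}}

```text
t: 19.65
tcp_pos: [540.8, -350.5, 31.7]
orientation: [[0.999, -0.034, 0.0], [-0.034, -0.999, -0.0], [0.0, 0.0, -1.0]]
ft_force: [-0.5, -1.3, 0.1]
finger_gap: 13.8
gripper_force: 30.0
```

Call:
{"api": "send_rows", "payload": {"motion": "0 0 -20 0 0 0; 0 0 -40 0 0 0; 0 0 -40 0 0 0; 0 0 -10 0 0 0; 0 0 0 0 0 0"}}

```text
t: 20.27
tcp_pos: [541.0, -350.3, 142.1]
orientation: [[0.999, -0.034, 0.001], [-0.034, -0.999, -0.001], [0.001, 0.001, -1.0]]
ft_force: [0.6, -0.5, -3.1]
finger_gap: 13.8
gripper_force: 30.0
```

```bash
python3 - <<'E'
from h import *
s=st(); to(press(-27,-0.5,140),PY,s)
E
```

```text
t 20.275 tcp [ 541.01 -350.29  142.13] yaw -1.952606919278581 z [ 0. -0. -1.] F [ 0.57 -0.49 -3.14] gap 13.8337137341585 q [-35.95  11.96  71.25   0.    96.73  56.  ]
wz -0.0542 shift [  13.13 -329.75    2.13]
```

Call:
{"api": "send_rows", "payload": {"motion": "0 0 0 0 0 -0.054; 3 -55 0 0 0 0; 3 -55 0 0 0 0; 3 -55 0 0 0 0; 2 -55 0 0 0 0"}}

```text
t: 20.9
tcp_pos: [546.2, -128.0, 138.7]
orientation: [[1.0, 0.02, -0.004], [0.02, -1.0, 0.001], [-0.004, -0.002, -1.0]]
ft_force: [1.9, 0.9, -1.9]
finger_gap: 13.7
gripper_force: 30.0
```

Call:
{"api": "send_rows", "payload": {"motion": "1 -55 0 0 0 0; 1 -55 0 0 0 0; 0 0 0 0 0 0; 0 0 0 0 0 0; 0 0 0 0 0 0"}}

```text
t: 21.52
tcp_pos: [547.0, -21.3, 140.7]
orientation: [[1.0, 0.018, -0.002], [0.018, -1.0, -0.0], [-0.002, 0.0, -1.0]]
ft_force: [-0.3, -0.6, -2.6]
finger_gap: 13.7
gripper_force: 30.0
```

```bash
python3 - <<'E'
from h import *
s=st(); to(press(-27,-0.5,50),PY,s); s,im=look("w6")
for d in dots("wrist",im,s,z=46,amin=40): print(*d)
E
```

```text
t 21.525 tcp [546.96 -21.3  140.69] yaw 1.0371567355735352 z [-0. -0. -1.] F [-0.27 -0.64 -2.56] gap 13.673527749731546 q [-5.78 -2.86 87.   -0.02 95.95 83.18]
wz -0.002 shift [ 0.57 -0.95 90.69]
547 [279.71 167.38] [596.54   3.05  46.  ]
548 [352.54 167.41] [597.31 -40.88  46.  ]
```

B sits at (597,-18.9). I place A.

Call:
{"api": "send_rows", "payload": {"motion": "0.5 -1 35 0 0 0; 0 0 30 0 0 0; 0 0 18 0 0 0; 0 0 5 0 0 0; 0 0 0 0 0 0"}}

```text
t: 22.2
tcp_pos: [548.1, -19.4, 54.3]
orientation: [[1.0, 0.019, 0.001], [0.019, -1.0, -0.0], [0.001, 0.0, -1.0]]
ft_force: [-0.1, 0.2, -0.6]
finger_gap: 13.9
gripper_force: 30.0
```

Call:
{"api": "send_rows", "payload": {"motion": "0 0 1 0 0 0; 0 0 1 0 0 0; 0 0 1 0 0 0; 0 0 0 0 0 0; 0 0 0 0 0 0"}}

```text
t: 22.82
tcp_pos: [547.7, -19.0, 50.7]
orientation: [[1.0, 0.02, 0.0], [0.02, -1.0, -0.0], [0.0, 0.0, -1.0]]
ft_force: [1.0, -0.6, -1.7]
finger_gap: 13.7
gripper_force: 30.0
```

Call:
{"api": "send_rows", "payload": {"motion": "0 0 1 0 0 0; 0 0 0.7 0 0 0; 0 0 0.3 0 0 0; 0 0 0 0 0 0; 0 0 0 0 0 0"}}

```text
t: 23.45
tcp_pos: [547.8, -19.1, 48.7]
orientation: [[1.0, 0.02, 0.0], [0.02, -1.0, 0.0], [0.0, -0.0, -1.0]]
ft_force: [-0.2, 0.5, -3.1]
finger_gap: 13.7
gripper_force: 30.0
```

Call:
{"api": "send_rows", "payload": {"motion": "0 0 0 0 0 0; 0 0 0 0 0 0; 0 0 0 0 0 0; 0 0 -20 0 0 0; 0 0 -40 0 0 0", "jaw": 45}}

```text
t: 24.08
tcp_pos: [546.8, -19.0, 108.7]
orientation: [[1.0, 0.02, -0.003], [0.02, -1.0, 0.0], [-0.003, -0.0, -1.0]]
ft_force: [0.8, -0.7, 0.6]
finger_gap: 44.8
gripper_force: 0.0
```

Call:
{"api": "send_rows", "payload": {"motion": "-25 0 -50 0 0 0; -50 0 -50 0 0 0; 0 0 0 0 0 0; 0 0 0 0 0 0; 0 0 0 0 0 0"}}

```text
t: 24.7
tcp_pos: [478.4, -20.4, 201.4]
orientation: [[1.0, 0.02, -0.003], [0.02, -1.0, 0.0], [-0.003, -0.0, -1.0]]
ft_force: [-0.5, -0.2, 0.0]
finger_gap: 45.3
gripper_force: 0.0
```

```bash
python3 - <<'E'
from h import *
s=st(); s,im=look("w7")
for d in dots("wrist",im,s,z=46,amin=40): print(*d)
to(press(-100,0,140),90+PY,s)
E
```

```text
t 24.7 tcp [478.44 -20.38 201.36] yaw 1.1348819407929451 z [-0.  0. -1.] F [-0.51 -0.16  0.01] gap 45.2951324196569 q [ -6.51 -13.56  90.55  -0.   103.16  82.35]
425 [288.33  55.51] [596.2    2.92  46.  ]
421 [351.87  55.55] [597.04 -40.91  46.  ]
384 [289.16 130.65] [546.01   2.47  46.  ]
374 [349.39 130.63] [546.89 -41.31  46.  ]
wz -1.5711 shift [-0.85 -3.94 61.36]
```

View pics/w7.png

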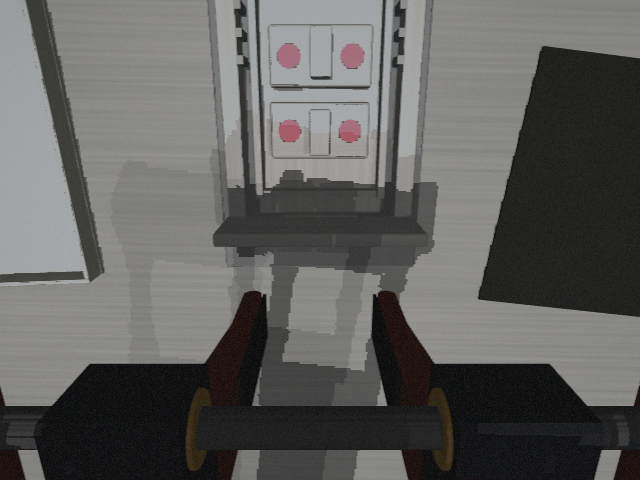

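Both flasks lie flat in the cradle, with the plate at (214–428, 235). Next I pinch the plate again.

Call:
{"api": "send_rows", "payload": {"motion": "-4 1 0 0 0 0; 0 0 12 0 0 -0.1745; 0 0 12 0 0 -0.1745; 0 0 12 0 0 -0.1745; 0 0 12 0 0 -0.1745"}}

```text
t: 25.38
tcp_pos: [474.3, -21.5, 153.7]
orientation: [[0.749, 0.662, -0.002], [0.662, -0.749, 0.0], [-0.001, -0.001, -1.0]]
ft_force: [-0.5, 0.0, 0.4]
finger_gap: 45.0
gripper_force: 0.0
```

Call:
{"api": "send_rows", "payload": {"motion": "0 0 12 0 0 -0.1745; 0 0 0 0 0 -0.1745; 0 0 0 0 0 -0.1745; 0 0 0 0 0 -0.1745; 0 0 0 0 0 -0.1745"}}

```text
t: 26.0
tcp_pos: [474.3, -21.5, 142.1]
orientation: [[-0.025, 1.0, -0.002], [1.0, 0.025, 0.0], [0.0, -0.002, -1.0]]
ft_force: [0.8, -0.5, 0.3]
finger_gap: 44.9
gripper_force: 0.0
```

Call:
{"api": "send_rows", "payload": {"motion": "0 0 0 0 0 0; 0 0 0 0 0 0; 0 0 0 0 0 0"}}

```text
t: 26.38
tcp_pos: [474.5, -21.5, 142.7]
orientation: [[-0.018, 1.0, -0.0], [1.0, 0.018, 0.0], [0.0, -0.0, -1.0]]
ft_force: [-0.2, 0.4, -1.3]
finger_gap: 45.2
gripper_force: 0.0
```

```bash
python3 - <<'E'
from h import *
s=st(); to(press(-100,0,62),90+PY,s)
s7=np.load("pics/w7.npy",allow_pickle=True).item()
print(pt("wrist",(214.5,233),85,s7),pt("wrist",(428,233),85,s7))
E
```

```text
t 26.375 tcp [474.54 -21.53 142.73] yaw 91.00649717245054 z [-0.  0. -1.] F [-0.25  0.38 -1.28] gap 45.16570014034695 q [ -6.7  -14.35  97.14   0.    97.22  -7.71]
wz -0.0025 shift [ 0.22 -0.02 80.73]
[478.79  51.65  85.  ] [481.73 -95.07  85.  ]
```

Call:
{"api": "send_rows", "payload": {"motion": "0 0 30 0 0 -0.002; 0 0 30 0 0 0; 0 0 20.5 0 0 0; 0 0 0 0 0 0; 0 0 0 0 0 0"}}

```text
t: 27.0
tcp_pos: [475.1, -21.5, 63.4]
orientation: [[-0.021, 1.0, 0.001], [1.0, 0.021, -0.0], [-0.0, 0.001, -1.0]]
ft_force: [-0.4, -0.1, -0.4]
finger_gap: 45.0
gripper_force: 0.0
```

Call:
{"api": "send_rows", "payload": {"motion": "0 0 0 0 0 0; 0 0 0 0 0 0; 0 0 0 0 0 0; 0 0 0 0 0 0; 0 0 0 0 0 0", "jaw": 0, "squeeze": 25}}

```text
t: 27.62
tcp_pos: [474.7, -21.5, 62.5]
orientation: [[-0.021, 1.0, 0.0], [1.0, 0.021, -0.0], [-0.0, 0.0, -1.0]]
ft_force: [0.6, -0.0, 1.4]
finger_gap: 9.5
gripper_force: 25.0
```

Call:
{"api": "send_rows", "payload": {"motion": "0 5 0 0 0 0; 0 6 0 0 0 0; 0 8 0 0 0 0; 0 8 0 0 0 0; 0 8 0 0 0 0"}}

```text
t: 28.25
tcp_pos: [509.1, -20.8, 62.5]
orientation: [[-0.021, 1.0, -0.002], [1.0, 0.021, -0.0], [-0.0, -0.002, -1.0]]
ft_force: [-4.8, -0.5, 4.8]
finger_gap: 10.0
gripper_force: 25.0
```

Sliding with 4.8 N, on centre. I continue.

Call:
{"api": "send_rows", "payload": {"motion": "0 8 0 0 0 0; 0 8 0 0 0 0; 0 8 0 0 0 0; 0 8 0 0 0 0; 0 8 0 0 0 0"}}

```text
t: 28.88
tcp_pos: [549.1, -20.0, 62.5]
orientation: [[-0.021, 1.0, -0.002], [1.0, 0.021, -0.0], [-0.0, -0.002, -1.0]]
ft_force: [-5.9, -1.0, 5.1]
finger_gap: 10.0
gripper_force: 25.0
```

Call:
{"api": "send_rows", "payload": {"motion": "0 8 0 0 0 0; 0 8 0 0 0 0; 0 8 0 0 0 0; 0 8 0 0 0 0; 0 8 0 0 0 0"}}

```text
t: 29.5
tcp_pos: [589.1, -19.2, 62.6]
orientation: [[-0.021, 1.0, -0.002], [1.0, 0.021, -0.0], [-0.0, -0.002, -1.0]]
ft_force: [-5.7, -1.1, 4.9]
finger_gap: 10.0
gripper_force: 25.0
```

Call:
{"api": "send_rows", "payload": {"motion": "0 8 0 0 0 0; 0 8 0 0 0 0; 0 4 0 0 0 0; 0 4 0 0 0 0; 0 2 0 0 0 0"}}

```text
t: 30.12
tcp_pos: [615.3, -18.7, 62.5]
orientation: [[-0.021, 1.0, -0.001], [1.0, 0.021, -0.0], [-0.0, -0.001, -1.0]]
ft_force: [-4.5, -1.3, 4.2]
finger_gap: 10.1
gripper_force: 25.0
```

Call:
{"api": "send_rows", "payload": {"motion": "0 2 0 0 0 0; 0 2 0 0 0 0; 0 1 0 0 0 0; 0 0 0 0 0 0; 0 0 0 0 0 0"}}

```text
t: 30.75
tcp_pos: [619.8, -18.6, 62.6]
orientation: [[-0.021, 1.0, -0.002], [1.0, 0.021, -0.0], [-0.0, -0.002, -1.0]]
ft_force: [-7.6, -1.4, 5.7]
finger_gap: 9.6
gripper_force: 25.0
```

Call:
{"api": "send_rows", "payload": {"motion": "0 1.5 0 0 0 0; 0 1.5 0 0 0 0; 0 0 0 0 0 0; 0 0 0 0 0 0"}}

```text
t: 31.25
tcp_pos: [619.9, -18.6, 62.6]
orientation: [[-0.021, 1.0, -0.009], [1.0, 0.021, -0.0], [-0.0, -0.009, -1.0]]
ft_force: [-20.5, -1.2, 11.9]
finger_gap: 9.9
gripper_force: 25.0
```

Call:
{"api": "send_rows", "payload": {"motion": "0 -1.5 0 0 0 0; 0 -1 0 0 0 0; 0 0 0 0 0 0"}}

```text
t: 31.62
tcp_pos: [619.8, -18.6, 62.6]
orientation: [[-0.021, 1.0, -0.003], [1.0, 0.021, -0.0], [-0.0, -0.003, -1.0]]
ft_force: [-9.0, -1.6, 5.8]
finger_gap: 9.5
gripper_force: 25.0
```

Call:
{"api": "send_rows", "payload": {"motion": "0 0 0 0 0 0; 0 0 0 0 0 0; 0 0 0 0 0 0; 0 0 -20 0 0 0; 0 0 -40 0 0 0", "jaw": 40}}

```text
t: 32.25
tcp_pos: [620.2, -18.3, 122.0]
orientation: [[-0.021, 1.0, -0.003], [1.0, 0.021, 0.0], [0.0, -0.003, -1.0]]
ft_force: [-0.2, 1.0, 0.2]
finger_gap: 40.3
gripper_force: 0.0
```

Call:
{"api": "send_rows", "payload": {"motion": "0 -20 -40 0 0 0; 0 -20 -40 0 0 0; 0 0 -40 0 0 0; 0 0 0 0 0 0; 0 0 0 0 0 0"}}

```text
t: 32.88
tcp_pos: [581.1, -19.2, 242.7]
orientation: [[-0.022, 1.0, 0.001], [1.0, 0.022, -0.0], [-0.0, 0.001, -1.0]]
ft_force: [-0.1, 0.5, -1.1]
finger_gap: 39.8
gripper_force: 0.0
```

```bash
python3 - <<'E'
from h import *
s=st(); cv2.imwrite("pics/t8.png",bot.get_image("top")); cv2.imwrite("pics/s8.png",bot.get_image("scene"))
a=cv2.imread("pics/s8.png")[190:310,170:400]; cv2.imwrite("pics/s8c.png",cv2.resize(a,None,fx=3.4,fy=3.4,interpolation=cv2.INTER_CUBIC))
E
```

```text
t 32.875 tcp [581.12 -19.18 242.67] yaw 91.23406929405337 z [ 0. -0. -1.] F [-0.08  0.48 -1.13] gap 39.79051428846678 q [ -5.24   2.59  71.23   0.   106.15  -6.48]
```

View pics/s8c.png

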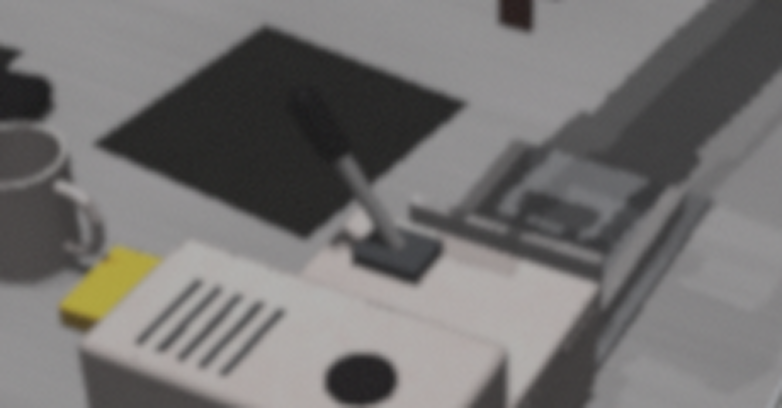

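The cradle is home under the hood and the lever is at rest, with the grip middle at about crop (320,125). I locate the grip.

```bash
python3 - <<'E'
from h import *
def tri(u,v):
    (o1,d1),(o2,d2)=ray("top",u),ray("scene",v); k=np.linalg.lstsq(np.c_[d1,-d2],o2-o1,rcond=None)[0]; p,q=o1+k[0]*d1,o2+k[1]*d2; return (p+q)/2,np.linalg.norm(p-q)
print(tri((363.5,191.5),(264.1,226.8)))
piv=np.array([698.5,-57,112]);print("pivot in press",(piv-O)@[np.cos(.02),np.sin(.02),0],(piv-O)@[-np.sin(.02),np.cos(.02),0])
to(press(126,-150,243),90+PY)
E
```

```text
(array([ 700.78, -112.86,  189.06]), np.float64(4.317354895002783))
pivot in press 123.22125109231698 -40.17229492130328
wz 0.0015 shift [-150.01  119.8    -2.14]
```

Call:
{"api": "send_rows", "payload": {"motion": "-50 0 0 0 0 0; -50 0 0 0 0 0; -50 10 0 0 0 0; 0 55 0 0 0 0; 0 50 0 0 0 0", "jaw": 0}}

```text
t: 33.6
tcp_pos: [700.0, -167.9, 240.5]
orientation: [[-0.019, 1.0, -0.002], [1.0, 0.019, 0.001], [0.001, -0.002, -1.0]]
ft_force: [0.5, 0.0, 0.5]
finger_gap: 0.5
gripper_force: 0.0
```

```bash
python3 - <<'E'
from h import *
s=st(); to(press(126,-150,182),90+PY)
E
```

```text
t 33.6 tcp [ 699.97 -167.89  240.54] yaw 91.11395742255093 z [-0.  0. -1.] F [0.51 0.03 0.47] gap 0.49794609233435533 q [-16.2   25.66  44.66   0.01 109.82 -17.31]
wz -0.0006 shift [ 1.08  3.53 58.54]
```

Call:
{"api": "send_rows", "payload": {"motion": "0 0 30 0 0 0; 0 0 28 0 0 0; 10 0 0 0 0 0; 10 0 0 0 0 0; 10 0 0 0 0 0"}}

```text
t: 34.22
tcp_pos: [699.8, -138.2, 188.9]
orientation: [[-0.02, 1.0, 0.007], [1.0, 0.02, -0.005], [-0.005, 0.007, -1.0]]
ft_force: [1.7, -9.1, 6.9]
finger_gap: 0.6
gripper_force: 4.2
```

Call:
{"api": "send_rows", "payload": {"motion": "8 0 0 0 0 0; 8 0 0 0 0 0; 8 0 0 0 0 0; 8 0 0 0 0 0; 8 0 0 0 0 0"}}

```text
t: 34.85
tcp_pos: [698.4, -97.2, 188.1]
orientation: [[-0.021, 1.0, 0.006], [1.0, 0.021, -0.002], [-0.003, 0.006, -1.0]]
ft_force: [0.3, -4.6, 3.6]
finger_gap: 0.0
gripper_force: 2.3
```

Call:
{"api": "send_rows", "payload": {"motion": "8 0 0 0 0 0; 8 0 0 0 0 0; 8 0 0 0 0 0; 6 0 0 0 0 0; 6 0 0 0 0 0"}}

```text
t: 35.48
tcp_pos: [697.0, -61.0, 184.5]
orientation: [[-0.021, 1.0, 0.0], [1.0, 0.021, -0.001], [-0.001, 0.0, -1.0]]
ft_force: [0.4, -5.8, 3.2]
finger_gap: 0.6
gripper_force: 3.2
```

Call:
{"api": "send_rows", "payload": {"motion": "5 0 0 0 0 0; 5 0 0 0 0 0; 4 0 0 0 0 0; 4 0 0 0 0 0; 0 0 0 0 0 0"}}

```text
t: 36.1
tcp_pos: [696.5, -43.9, 181.5]
orientation: [[-0.02, 1.0, -0.003], [1.0, 0.02, -0.002], [-0.002, -0.003, -1.0]]
ft_force: [3.4, -9.4, -3.1]
finger_gap: 0.5
gripper_force: 4.6
```

Call:
{"api": "send_rows", "payload": {"motion": "4 0 0 0 0 0; 3 0 0 0 0 0; 3 0 0 0 0 0; 0 0 0 0 0 0; 0 0 0 0 0 0"}}

```text
t: 36.72
tcp_pos: [695.4, -35.9, 179.0]
orientation: [[-0.018, 1.0, -0.007], [1.0, 0.018, -0.005], [-0.005, -0.007, -1.0]]
ft_force: [2.7, -13.6, -10.4]
finger_gap: 0.6
gripper_force: 6.7
```

Call:
{"api": "send_rows", "payload": {"motion": "3 0 0 0 0 0; 3 0 0 0 0 0; 0 0 0 0 0 0; 0 0 0 0 0 0"}}

```text
t: 37.22
tcp_pos: [694.6, -32.7, 178.4]
orientation: [[-0.015, 1.0, -0.009], [1.0, 0.015, -0.009], [-0.008, -0.009, -1.0]]
ft_force: [0.9, -20.3, -11.6]
finger_gap: 0.7
gripper_force: 10.2
```

```bash
python3 - <<'E'
from h import *
s=st(); a=bot.get_image("top")[150:250,280:400]; b=bot.get_image("scene")[190:290,210:330]
cv2.imwrite("pics/l1.png",np.hstack([cv2.resize(x,(400,333),interpolation=cv2.INTER_CUBIC) for x in(a,b)]))
E
```

```text
t 37.225 tcp [694.62 -32.69 178.39] yaw 90.85411739405814 z [-0.01 -0.01 -1.  ] F [  0.87 -20.34 -11.58] gap 0.7097456110701438 q [ -5.23  20.63  57.33  -0.55 102.53  -6.2 ]
```

View pics/l1.png

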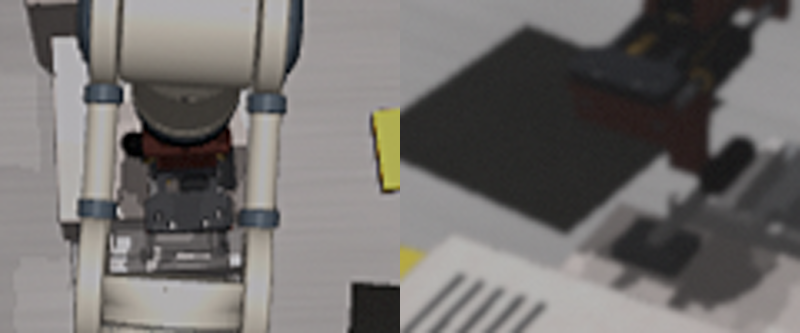

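The lever leans clearly to +y in the scene panel, with its grip end at about (752,143). I check the angle.

```bash
python3 - <<'E'
from h import *
for a in (20,25,30,34,38):
    t=np.radians(a); X=lambda r:np.array([699,-57,112])+r*np.array([-.02*np.sin(t),np.sin(t),np.cos(t)])
    print(a,"end",proj("scene",X(127)),"mid",proj("scene",X(100)))
E
```

```text
20 end [302.78 222.68] mid [299.07 231.26]
25 end [307.11 225.62] mid [302.42 233.54]
30 end [311.26 228.85] mid [305.63 236.04]
34 end [314.44 231.62] mid [308.1  238.19]
38 end [317.47 234.54] mid [310.45 240.45]
```

Call:
{"api": "send_rows", "payload": {"motion": "2 0 0 0 0 0; 2 0 0 0 0 0; 0 0 0 0 0 0; 0 0 0 0 0 0"}}

```text
t: 37.83
tcp_pos: [694.5, -32.1, 178.3]
orientation: [[-0.011, 1.0, -0.009], [1.0, 0.011, -0.013], [-0.013, -0.009, -1.0]]
ft_force: [0.8, -29.0, -11.7]
finger_gap: 0.5
gripper_force: 14.6
```

At the stop: the force rises with no further motion. I retreat so that the lever springs back.

Call:
{"api": "send_rows", "payload": {"motion": "-8 0 0 0 0 0; -12 0 0 0 0 0; -12 0 0 0 0 0; -12 0 0 0 0 0; -12 0 0 0 0 0"}}

```text
t: 38.45
tcp_pos: [697.2, -79.2, 183.8]
orientation: [[-0.021, 1.0, -0.001], [1.0, 0.021, -0.001], [-0.0, -0.001, -1.0]]
ft_force: [0.9, -4.6, -0.3]
finger_gap: 0.6
gripper_force: 1.9
```

Call:
{"api": "send_rows", "payload": {"motion": "-12 0 0 0 0 0; -12 0 0 0 0 0; -12 0 0 0 0 0; -12 0 0 0 0 0; -12 0 0 0 0 0"}}

```text
t: 39.08
tcp_pos: [698.7, -139.3, 184.5]
orientation: [[-0.022, 1.0, 0.0], [1.0, 0.022, 0.0], [0.0, 0.0, -1.0]]
ft_force: [-0.1, -2.1, -0.9]
finger_gap: 0.6
gripper_force: 0.8
```

Call:
{"api": "send_rows", "payload": {"motion": "-20 0 0 0 0 0; -20 0 0 0 0 0; 0 0 -30 0 0 0; 0 0 -35 0 0 0; 0 0 0 0 0 0"}}

```text
t: 39.7
tcp_pos: [700.4, -179.8, 254.1]
orientation: [[-0.021, 1.0, 0.007], [1.0, 0.021, -0.002], [-0.002, 0.007, -1.0]]
ft_force: [0.1, 0.1, 0.9]
finger_gap: 0.2
gripper_force: 0.0
```

```bash
python3 - <<'E'
from h import *
s=st(); a=bot.get_image("top")[150:250,280:400]; b=bot.get_image("scene")[190:290,210:330]
cv2.imwrite("pics/l2.png",np.hstack([cv2.resize(x,(400,333),interpolation=cv2.INTER_CUBIC) for x in(a,b)]))
to(press(45,0,250),90+PY,s)
E
```

```text
t 39.7 tcp [ 700.42 -179.85  254.08] yaw 91.20829627995978 z [ 0.01 -0.   -1.  ] F [0.1  0.14 0.94] gap 0.23522432305270813 q [-17.1   26.11  42.69   0.02 110.77 -18.31]
wz 0.001 shift [163.04 -77.67   4.08]
```

View pics/l2.png

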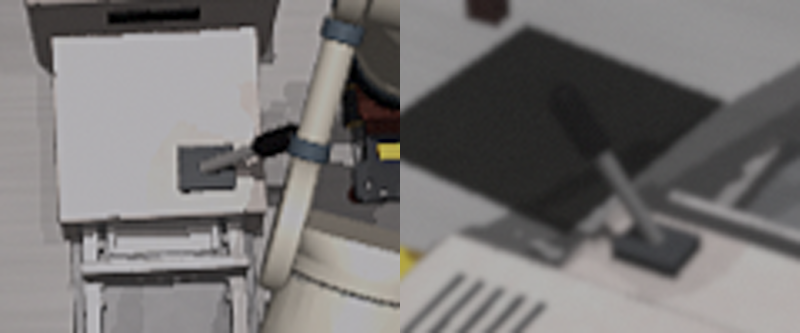

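The lever is back at rest and the cradle is still home. I return to the plate.

Call:
{"api": "send_rows", "payload": {"motion": "0 -50 0 0 0 0; 0 -30 0 0 0 0; 55 0 0 0 0 0; 55 0 0 0 0 0; 53 1 0 0 0 0", "jaw": 40}}

```text
t: 40.42
tcp_pos: [616.2, -16.1, 247.1]
orientation: [[-0.021, 1.0, -0.003], [1.0, 0.021, 0.0], [0.001, -0.003, -1.0]]
ft_force: [-0.1, 0.7, 0.3]
finger_gap: 39.9
gripper_force: 0.0
```

Call:
{"api": "send_rows", "payload": {"motion": "0 0 45 0 0 0; 0 0 45 0 0 0; 0 0 0 0 0 0; 0 0 0 0 0 0; 0 0 0 0 0 0"}}

```text
t: 41.05
tcp_pos: [618.1, -17.8, 162.2]
orientation: [[-0.021, 1.0, 0.004], [1.0, 0.021, -0.0], [-0.0, 0.004, -1.0]]
ft_force: [-0.5, -0.4, 0.6]
finger_gap: 39.9
gripper_force: 0.0
```

```bash
python3 - <<'E'
from h import *
s=st(); to((619.8,-18.7,62.5),91.2,s)
E
```

```text
t 41.05 tcp [618.1  -17.79 162.18] yaw 91.20759423865627 z [ 0. -0. -1.] F [-0.49 -0.36  0.57] gap 39.94290432198478 q [-4.8   7.61 74.06  0.   98.09 -6.01]
wz 0.0001 shift [-0.95  1.68 99.68]
```

Call:
{"api": "send_rows", "payload": {"motion": "-1 1.5 35 0 0 0; 0 0 35 0 0 0; 0 0 29 0 0 0; 0 0 0 0 0 0; 0 0 0 0 0 0"}}

```text
t: 41.68
tcp_pos: [619.8, -18.6, 63.0]
orientation: [[-0.021, 1.0, 0.003], [1.0, 0.021, -0.0], [-0.0, 0.003, -1.0]]
ft_force: [0.2, -0.5, 0.5]
finger_gap: 39.9
gripper_force: 0.0
```

Call:
{"api": "send_rows", "payload": {"motion": "0 0 0 0 0 0; 0 0 0 0 0 0; 0 0 0 0 0 0; 0 0 0 0 0 0; 0 0 0 0 0 0", "jaw": 0, "squeeze": 25}}

```text
t: 42.3
tcp_pos: [619.1, -18.4, 60.9]
orientation: [[-0.021, 1.0, 0.001], [1.0, 0.021, -0.0], [-0.0, 0.001, -1.0]]
ft_force: [2.5, 0.6, 0.7]
finger_gap: 9.9
gripper_force: 25.0
```

Call:
{"api": "send_rows", "payload": {"motion": "0 -4 0 0 0 0; 0 -6 0 0 0 0; 0 -8 0 0 0 0; 0 -8 0 0 0 0; 0 -8 0 0 0 0"}}

```text
t: 42.92
tcp_pos: [585.4, -19.1, 60.8]
orientation: [[-0.022, 1.0, 0.003], [1.0, 0.022, 0.0], [-0.0, 0.003, -1.0]]
ft_force: [5.3, 0.5, 0.2]
finger_gap: 9.8
gripper_force: 25.0
```

Call:
{"api": "send_rows", "payload": {"motion": "0 -8 0 0 0 0; 0 -8 0 0 0 0; 0 -8 0 0 0 0; 0 -8 0 0 0 0; 0 -8 0 0 0 0"}}

```text
t: 43.55
tcp_pos: [545.3, -19.9, 60.8]
orientation: [[-0.022, 1.0, 0.003], [1.0, 0.022, 0.0], [0.0, 0.003, -1.0]]
ft_force: [6.2, 1.5, -0.4]
finger_gap: 9.4
gripper_force: 25.0
```

Call:
{"api": "send_rows", "payload": {"motion": "0 -8 0 0 0 0; 0 -8 0 0 0 0; 0 -8 0 0 0 0; 0 -8 0 0 0 0; 0 -8 0 0 0 0"}}

```text
t: 44.18
tcp_pos: [505.3, -20.7, 60.8]
orientation: [[-0.022, 1.0, 0.003], [1.0, 0.022, 0.0], [0.0, 0.003, -1.0]]
ft_force: [6.1, 1.1, 0.3]
finger_gap: 10.1
gripper_force: 25.0
```

Call:
{"api": "send_rows", "payload": {"motion": "0 -8 0 0 0 0; 0 -8 0 0 0 0; 0 -6 0 0 0 0; 0 -4 0 0 0 0; 0 -2 0 0 0 0"}}

```text
t: 44.8
tcp_pos: [477.1, -21.2, 60.8]
orientation: [[-0.022, 1.0, 0.002], [1.0, 0.022, 0.0], [0.0, 0.002, -1.0]]
ft_force: [5.9, 1.0, 0.8]
finger_gap: 9.9
gripper_force: 25.0
```

Call:
{"api": "send_rows", "payload": {"motion": "0 -2 0 0 0 0; 0 -2 0 0 0 0; 0 -1 0 0 0 0; 0 0 0 0 0 0; 0 0 0 0 0 0"}}

```text
t: 45.42
tcp_pos: [474.7, -21.3, 60.8]
orientation: [[-0.022, 1.0, 0.008], [1.0, 0.022, 0.0], [0.0, 0.008, -1.0]]
ft_force: [16.4, 0.5, -5.5]
finger_gap: 10.0
gripper_force: 25.0
```

Call:
{"api": "send_rows", "payload": {"motion": "0 1.5 0 0 0 0; 0 1 0 0 0 0; 0 0 0 0 0 0"}}

```text
t: 45.8
tcp_pos: [474.7, -21.3, 60.8]
orientation: [[-0.022, 1.0, 0.002], [1.0, 0.022, 0.0], [0.0, 0.002, -1.0]]
ft_force: [5.3, 2.2, 1.2]
finger_gap: 9.9
gripper_force: 25.0
```

Call:
{"api": "send_rows", "payload": {"motion": "0 0 0 0 0 0; 0 0 0 0 0 0; 0 0 0 0 0 0; 0 0 -20 0 0 0; 0 0 -40 0 0 0", "jaw": 45}}

```text
t: 46.42
tcp_pos: [473.0, -21.5, 120.5]
orientation: [[-0.021, 1.0, -0.003], [1.0, 0.021, 0.0], [0.0, -0.003, -1.0]]
ft_force: [1.3, 0.2, 0.3]
finger_gap: 44.9
gripper_force: 0.0
```

Call:
{"api": "send_rows", "payload": {"motion": "0 0 -40 0 0 0.1745; 0 0 -40 0 0 0.1745; 0 0 0 0 0 0.1745; 0 0 0 0 0 0.1745; 0 0 0 0 0 0.1745"}}

```text
t: 47.05
tcp_pos: [474.2, -21.6, 202.2]
orientation: [[0.756, 0.655, 0.002], [0.655, -0.756, -0.0], [0.001, 0.001, -1.0]]
ft_force: [1.3, 0.8, 0.3]
finger_gap: 45.0
gripper_force: 0.0
```

Call:
{"api": "send_rows", "payload": {"motion": "0 0 0 0 0 0.1745; 0 0 0 0 0 0.1745; 0 0 0 0 0 0.1745; 0 0 0 0 0 0.1745; 0 0 0 0 0 0"}}

```text
t: 47.68
tcp_pos: [474.2, -21.5, 201.8]
orientation: [[1.0, 0.023, 0.001], [0.023, -1.0, -0.0], [0.001, 0.0, -1.0]]
ft_force: [-0.7, 0.9, 0.4]
finger_gap: 44.8
gripper_force: 0.0
```

```bash
python3 - <<'E'
from h import *
s=st(); s,im=look("w8")
for d in dots("wrist",im,s,z=46,amin=40): print(*d)
im=bot.get_image("top"); cv2.imwrite("pics/t9.png",im)
for d in dots("top",im,None,z=46,amin=8): print("top",*d)
E
```

```text
t 47.675 tcp [474.17 -21.55 201.75] yaw 1.3375364684602147 z [ 0. -0. -1.] F [-0.66  0.87  0.43] gap 44.82976935637706 q [ -6.71 -14.44  91.25  -0.   103.11  81.95]
420 [287.06  49.92] [596.09   3.04  46.  ]
430 [350.78  50.11] [596.99 -40.88  46.  ]
374 [287.6  125.54] [545.82   2.65  46.  ]
372 [348.13 125.42] [546.92 -41.28  46.  ]
top 43 [ 69.19 152.7 ] [889.19 783.44  46.  ]
top 43 [ 90.98 154.86] [880.09 714.98  46.  ]
top 45 [ 74.64 167.51] [840.77 764.04  46.  ]
top 44 [ 99.8  169.93] [830.61 685.45  46.  ]
top 12 [336.83 238.08] [595.47 -41.6   46.  ]
```

```bash
python3 - <<'E'
from h import *
to((547,-19.3,49.5),1.2)
E
```

```text
wz 0.0045 shift [ 72.9   -0.71 151.74]
```

Call:
{"api": "send_rows", "payload": {"motion": "37 -0.5 0 0 0 0.003; 36 0 0 0 0 0; 0 0 50 0 0 0; 0 0 50 0 0 0; 0 0 0 0 0 0"}}

```text
t: 48.4
tcp_pos: [544.2, -19.2, 95.8]
orientation: [[1.0, 0.021, -0.009], [0.021, -1.0, 0.001], [-0.009, -0.001, -1.0]]
ft_force: [-0.4, 0.9, 1.3]
finger_gap: 44.8
gripper_force: 0.0
```

Call:
{"api": "send_rows", "payload": {"motion": "0 0 25 0 0 0; 0 0 18 0 0 0; 0 0 9 0 0 0; 0 0 0 0 0 0; 0 0 0 0 0 0"}}

```text
t: 49.02
tcp_pos: [547.6, -19.6, 49.5]
orientation: [[1.0, 0.019, 0.002], [0.019, -1.0, -0.0], [0.002, 0.0, -1.0]]
ft_force: [1.6, 0.4, -0.1]
finger_gap: 44.9
gripper_force: 0.0
```

Call:
{"api": "send_rows", "payload": {"motion": "0 0 0 0 0 0; 0 0 0 0 0 0; 0 0 0 0 0 0; 0 0 0 0 0 0; 0 0 0 0 0 0", "jaw": 0, "squeeze": 30}}

```text
t: 49.65
tcp_pos: [547.1, -19.5, 48.5]
orientation: [[1.0, 0.019, 0.0], [0.019, -1.0, 0.0], [0.0, -0.0, -1.0]]
ft_force: [0.1, -0.5, 0.7]
finger_gap: 13.7
gripper_force: 30.0
```

Call:
{"api": "send_rows", "payload": {"motion": "0 0 -15 0 0 0; 0 0 -35 0 0 0; 0 0 -40 0 0 0; 0 0 0 0 0 0; 0 0 0 0 0 0"}}

```text
t: 50.28
tcp_pos: [546.7, -19.5, 137.5]
orientation: [[1.0, 0.019, -0.001], [0.019, -1.0, 0.0], [-0.001, -0.0, -1.0]]
ft_force: [0.1, -0.2, -2.5]
finger_gap: 13.9
gripper_force: 30.0
```

```bash
python3 - <<'E'
from h import *
s=st(); to((500,252,140),2.8)
E
```

```text
t 50.275 tcp [546.7  -19.52 137.53] yaw 1.075558647489633 z [-0.  0. -1.] F [ 0.14 -0.17 -2.49] gap 13.915178892667534 q [-5.61 -2.9  87.36 -0.   95.61 83.32]
wz -0.0301 shift [ -33.38 -273.48   -2.47]
```

Call:
{"api": "send_rows", "payload": {"motion": "0 0 -5 0 0 -0.03; -7 -55 0 0 0 0; -7 -55 0 0 0 0; -7 -55 0 0 0 0; -6 -55 0 0 0 0"}}

```text
t: 50.9
tcp_pos: [508.3, 200.3, 142.2]
orientation: [[0.999, 0.05, -0.002], [0.05, -0.999, -0.001], [-0.002, 0.001, -1.0]]
ft_force: [0.0, 0.5, -3.3]
finger_gap: 13.9
gripper_force: 30.0
```

Call:
{"api": "send_rows", "payload": {"motion": "-6 -53 0 0 0 0; 0 0 40 0 0 0; 0 0 30 0 0 0; 0 0 0 0 0 0; 0 0 0 0 0 0"}}

```text
t: 51.52
tcp_pos: [501.1, 251.5, 74.2]
orientation: [[0.999, 0.049, 0.001], [0.049, -0.999, 0.0], [0.001, -0.0, -1.0]]
ft_force: [-0.1, -0.4, -1.3]
finger_gap: 13.9
gripper_force: 30.0
```

```bash
python3 - <<'E'
from h import *
s=st(); to((500,252,34),2.8); look("w9")
E
```

```text
t 51.525 tcp [501.12 251.51  74.21] yaw 2.80848542950126 z [ 0.  0. -1.] F [-0.15 -0.36 -1.34] gap 13.871155009793895 q [ 23.17   0.41  90.55   0.    89.01 110.37]
wz 0.0001 shift [-1.09 -0.55 40.21]
```

View pics/w9.png

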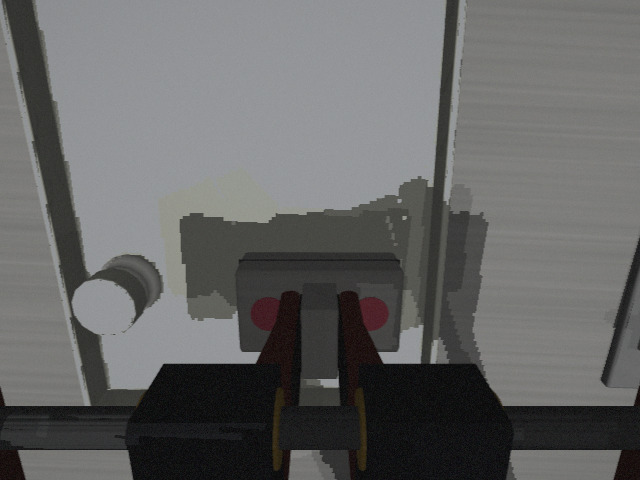

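The flask is over the clear tray floor, with the jar well left at (105,305) and the right wall near column 430. I lower it.

Call:
{"api": "send_rows", "payload": {"motion": "0 0 20 0 0 0; 0 0 14 0 0 0; 0 0 5 0 0 0; 0 0 0 0 0 0; 0 0 0 0 0 0"}}

```text
t: 52.2
tcp_pos: [501.0, 251.6, 34.6]
orientation: [[0.999, 0.049, 0.0], [0.049, -0.999, 0.0], [0.0, -0.0, -1.0]]
ft_force: [0.3, 0.5, -2.4]
finger_gap: 13.9
gripper_force: 30.0
```

Call:
{"api": "send_rows", "payload": {"motion": "0 0 1 0 0 0; 0 0 0.7 0 0 0; 0 0 0.5 0 0 0; 0 0 0 0 0 0; 0 0 0 0 0 0"}}

```text
t: 52.82
tcp_pos: [500.9, 251.6, 32.6]
orientation: [[0.999, 0.049, 0.0], [0.049, -0.999, 0.0], [0.0, -0.0, -1.0]]
ft_force: [-0.6, -0.8, 2.0]
finger_gap: 13.5
gripper_force: 30.0
```

Touching down at +2 N. I release and fetch the other flask.

Call:
{"api": "send_rows", "payload": {"motion": "0 0 0 0 0 0; 0 0 0 0 0 0; 0 0 0 0 0 0; 0 0 -20 0 0 0; 0 0 -40 0 0 0", "jaw": 45}}

```text
t: 53.45
tcp_pos: [499.8, 251.1, 92.1]
orientation: [[0.999, 0.049, -0.003], [0.049, -0.999, -0.001], [-0.003, 0.001, -1.0]]
ft_force: [0.5, -0.2, 0.6]
finger_gap: 45.0
gripper_force: 0.0
```

Call:
{"api": "send_rows", "payload": {"motion": "0 0 -50 0 0 0; 0 0 -40 0 0 0; 8 55 0 0 0 0.03; 8 55 0 0 0 0; 8 55 0 0 0 0"}}

```text
t: 54.08
tcp_pos: [529.8, 85.9, 184.2]
orientation: [[1.0, 0.02, 0.003], [0.02, -1.0, 0.0], [0.003, -0.0, -1.0]]
ft_force: [0.1, 0.0, -0.1]
finger_gap: 44.8
gripper_force: 0.0
```

Call:
{"api": "send_rows", "payload": {"motion": "8 55 0 0 0 0; 8 50 0 0 0 0; 0 0 0 0 0 0; 0 0 0 0 0 0"}}

```text
t: 54.58
tcp_pos: [547.6, -17.0, 183.2]
orientation: [[1.0, 0.018, 0.001], [0.018, -1.0, 0.001], [0.001, -0.0, -1.0]]
ft_force: [-0.2, -0.0, -0.1]
finger_gap: 45.1
gripper_force: 0.0
```

```bash
python3 - <<'E'
from h import *
s=st(); to((596.8,-19,50),1.2); s,im=look("w10")
for d in dots("wrist",im,s,z=46,amin=40): print(*d)
E
```

```text
t 54.575 tcp [547.59 -17.01 183.24] yaw 1.0572426235181742 z [ 0.  0. -1.] F [-0.16 -0.03 -0.05] gap 45.13665879866695 q [ -5.36  -3.14  82.96   0.04 100.12  83.59]
wz -0.0025 shift [ 49.16   3.02 133.24]
407 [291.52 160.8 ] [596.3    2.98  46.  ]
408 [354.25 160.75] [597.15 -40.98  46.  ]
```

Call:
{"api": "send_rows", "payload": {"motion": "49 2.5 0 0 0 -0.002; 0 0 45 0 0 0; 0 0 45 0 0 0; 0 0 0 0 0 0; 0 0 25 0 0 0"}}

```text
t: 55.25
tcp_pos: [598.7, -17.9, 71.6]
orientation: [[1.0, 0.022, 0.007], [0.022, -1.0, -0.0], [0.007, 0.001, -1.0]]
ft_force: [0.9, -0.5, 0.5]
finger_gap: 44.8
gripper_force: 0.0
```

Call:
{"api": "send_rows", "payload": {"motion": "0 0 12 0 0 0; 0 0 6 0 0 0; 0 0 0 0 0 0; 0 0 0 0 0 0; 0 0 0 0 0 0"}}

```text
t: 55.88
tcp_pos: [596.9, -19.0, 50.0]
orientation: [[1.0, 0.021, 0.001], [0.021, -1.0, -0.0], [0.001, 0.0, -1.0]]
ft_force: [-0.2, 0.0, 0.0]
finger_gap: 45.6
gripper_force: 0.0
```

Call:
{"api": "send_rows", "payload": {"motion": "0 0 0 0 0 0; 0 0 0 0 0 0; 0 0 0 0 0 0; 0 0 0 0 0 0; 0 0 0 0 0 0", "jaw": 0, "squeeze": 30}}

```text
t: 56.5
tcp_pos: [596.5, -19.0, 49.1]
orientation: [[1.0, 0.021, -0.0], [0.021, -1.0, 0.0], [-0.0, -0.0, -1.0]]
ft_force: [0.5, 0.3, 0.8]
finger_gap: 14.1
gripper_force: 30.0
```

Call:
{"api": "send_rows", "payload": {"motion": "0 0 -15 0 0 0; 0 0 -35 0 0 0; 0 0 -40 0 0 0; 0 0 -5 0 0 0; 0 0 0 0 0 0"}}

```text
t: 57.12
tcp_pos: [596.4, -18.9, 143.7]
orientation: [[1.0, 0.021, -0.0], [0.021, -1.0, 0.0], [-0.0, -0.0, -1.0]]
ft_force: [0.7, -0.1, -2.4]
finger_gap: 13.9
gripper_force: 30.0
```

```bash
python3 - <<'E'
from h import *
s=st(); to((580,280,140),2.8)
E
```

```text
t 57.125 tcp [596.44 -18.92 143.7 ] yaw 1.193281558261299 z [-0.  0. -1.] F [ 0.65 -0.13 -2.42] gap 13.915821122362004 q [-5.08  4.63 79.12  0.   96.26 83.72]
wz -0.028 shift [  -1.82 -299.36    3.7 ]
```

Call:
{"api": "send_rows", "payload": {"motion": "0 0 0 0 0 -0.028; 0 -55 0 0 0 0; 0 -55 0 0 0 0; 0 -55 0 0 0 0; 0 -55 0 0 0 0"}}

```text
t: 57.75
tcp_pos: [584.8, 202.2, 142.0]
orientation: [[0.999, 0.05, -0.003], [0.05, -0.999, -0.001], [-0.003, 0.001, -1.0]]
ft_force: [0.9, 0.6, -1.5]
finger_gap: 13.8
gripper_force: 30.0
```

Call:
{"api": "send_rows", "payload": {"motion": "-1 -55 0 0 0 0; -1 -24 0 0 0 0; 0 0 40 0 0 0; 0 0 40 0 0 0; 0 0 0 0 0 0"}}

```text
t: 58.38
tcp_pos: [577.1, 277.7, 58.4]
orientation: [[0.999, 0.049, -0.009], [0.049, -0.999, -0.004], [-0.01, 0.004, -1.0]]
ft_force: [-0.4, -0.1, -2.0]
finger_gap: 14.1
gripper_force: 30.0
```

Call:
{"api": "send_rows", "payload": {"motion": "0 0 15 0 0 0; 0 0 10 0 0 0; 0 0 3 0 0 0; 0 0 0 0 0 0; 0 0 0 0 0 0"}}

```text
t: 59.0
tcp_pos: [580.3, 279.8, 36.9]
orientation: [[0.999, 0.049, 0.001], [0.049, -0.999, 0.0], [0.001, -0.0, -1.0]]
ft_force: [0.3, 0.4, -0.5]
finger_gap: 13.8
gripper_force: 30.0
```

Call:
{"api": "send_rows", "payload": {"motion": "0 0 1.5 0 0 0; 0 0 1 0 0 0; 0 0 0.8 0 0 0; 0 0 0 0 0 0; 0 0 0 0 0 0"}}

```text
t: 59.62
tcp_pos: [580.0, 279.7, 33.2]
orientation: [[0.999, 0.049, 0.0], [0.049, -0.999, 0.0], [0.0, -0.0, -1.0]]
ft_force: [-1.3, -0.8, 1.2]
finger_gap: 13.6
gripper_force: 30.0
```

Call:
{"api": "send_rows", "payload": {"motion": "0 0 0 0 0 0; 0 0 0 0 0 0; 0 0 0 0 0 0; 0 0 -20 0 0 0; 0 0 -40 0 0 0", "jaw": 45}}

```text
t: 60.25
tcp_pos: [579.0, 279.2, 92.5]
orientation: [[0.999, 0.049, -0.003], [0.049, -0.999, -0.001], [-0.003, 0.001, -1.0]]
ft_force: [0.5, -0.2, 0.7]
finger_gap: 45.0
gripper_force: 0.0
```

Call:
{"api": "send_rows", "payload": {"motion": "0 0 -50 0 0 0; 0 0 -50 0 0 0; -45 30 -30 0 0 0; -45 30 0 0 0 0; -45 30 0 0 0 0"}}

```text
t: 60.88
tcp_pos: [448.5, 182.3, 225.2]
orientation: [[0.999, 0.049, 0.003], [0.049, -0.999, 0.001], [0.003, -0.001, -1.0]]
ft_force: [0.2, -0.2, 0.9]
finger_gap: 45.0
gripper_force: 0.0
```

Call:
{"api": "send_rows", "payload": {"motion": "-40 30 0 0 0 0; 0 30 0 0 0 0; 0 0 0 0 0 0; 0 0 0 0 0 0; 0 0 0 0 0 0"}}

```text
t: 61.5
tcp_pos: [412.6, 122.0, 223.0]
orientation: [[0.999, 0.05, -0.0], [0.05, -0.999, 0.0], [-0.0, -0.0, -1.0]]
ft_force: [0.4, 0.5, 0.2]
finger_gap: 45.2
gripper_force: 0.0
```

```bash
python3 - <<'E'
from h import *
st(); s,im=look("w11")
for d in dots("wrist",im,s,z=30,amin=40): print(*d)
a=bot.get_image("top")[100:320,140:500]
cv2.imwrite("pics/f1.png",cv2.resize(a,None,fx=2.2,fy=2.2,interpolation=cv2.INTER_CUBIC))
E
```

```text
t 61.5 tcp [412.64 122.01 222.99] yaw 2.84904110140349 z [-0.  0. -1.] F [0.35 0.55 0.18] gap 45.24566296448564 q [ 11.93 -21.04  94.37   0.02 106.68  99.08]
290 [133.32  94.9 ] [499.08 273.73  30.  ]
326 [189.68  94.91] [501.29 229.03  30.  ]
```

View pics/f1.png

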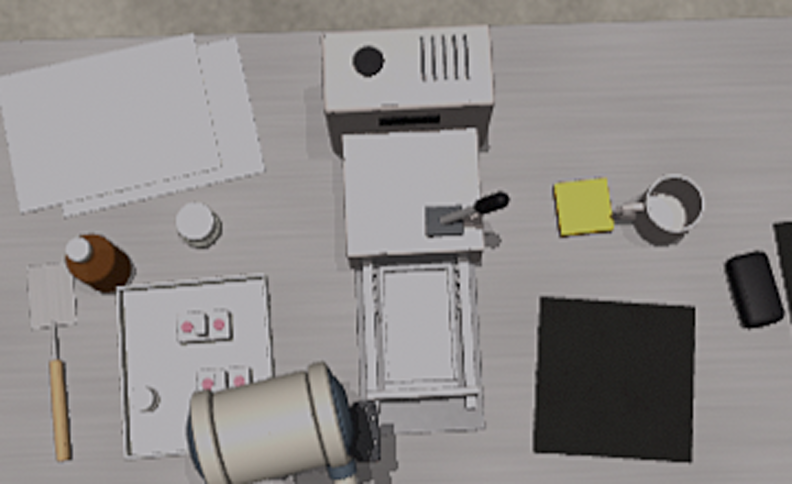

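Both flasks lie flat in the tray at (203,326) and (223,380), the jar stands at (148,398), the cradle is out with its plate at (420,393), the lever is at rest, and the other things are undisturbed.

```bash
python3 -c "
from workcell import bot
print(bot.job_done())"
```

```text
the job is handed in; nothing more can be done
None
```

The job is handed in at about 61 s: both flasks were pressed and set down flat in the finished tray, the cradle is left fully out, the lever is back at rest, and nothing else on the bench was moved.

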